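# Weigh the full sharps pot and sort it by its weight

## Robot

A 6-joint arm with a two-finger parallel gripper is mounted at the origin on the work surface. World frame = base frame: x ahead of the robot, y to its left, z up, the work surface at z = 0. Lengths are in mm, angles in rad, forces in N, time in s.
With the tool pointing down it reaches from about 350 to 875 mm from the base axis. Payload 4.2 kg.
Tool frame: the origin (TCP) lies midway between the tips of the shut fingers; the grasp point (between the pads) lies 19 mm behind it; z points along the fingers, y is the direction in which the jaws open and shut (so a half turn about z gives the same grasp; the last joint's range is limited). The gripper opens to 85 mm and grips with 20 to 120 N. Pads are 22 mm wide; open, the fingers measure 114 mm over their backs; the gripper's body (76 mm by 85 mm) begins 54 mm behind the grasp point. The pads swing forward as they close: fully open they stand 13 mm farther back than shut.
Start: joints at [-0.955, 0.385, 0.008, 0, -1.194, -0.259], TCP at [218.313, -585.61, 231.312] pointing down, gripper open.
Joint ranges: [-3.14, 3.14], [-1.21, 2.06], [-1.07, 1.41], [-3.16, 2.05], [-2.99, -0.16], [-3.1, 3.1]. Speed limits (rad/s): [2.79, 2.79, 3.14, 3.14, 3.14, 3.14].

## Interface

Orientations are given as a unit quaternion [x, y, z, w].
In Python, from bench import arm gives the robot as it stands. The module is installed in compiled form; this text tells all that it offers.
- The arm moves only by the tool drive_tool, never from a script. Its argument "moves" is a list that holds one entry, the list of rows, each a list of 7 numbers: the opening, from 0 (shut) to 1 (fully open), then the shift along the tool's x, y, z in m, then the turn, a rotation vector about the tool's x, y, z in rad. In form: [[[hand, dx, dy, dz, wx, wy, wz], ...]]. A call has 1 to 20 rows; each row shifts and turns the pose as measured when the row begins, along the tool's axes as they then stand; what a row does not reach is not made up. A row lasts 1/10 s, in which the tool goes at most 50 mm and 8.59 degrees, less where a joint would pass 70% of its speed; a pose out of reach is approached as far as the arm can. A call with a gripper value outside its range is refused whole. The fingers move at their own pace and stop on an object; the grip force is fixed at half the most. Time passes only in rows, so rows that do not move let the fingers close. It gives the time, the measured TCP pose, the force and the opening at its end, in the units of the state.
- arm.read_state(): the state, without advancing time (a new reading comes with each control period).
- arm.get_image(name): name is "side" or "top" or "wrist"; returns (picture, depth): 384x512x3 uint8, red, green, blue; 384x512 float32, mm along the optical axis (not along the pixel's ray), 0 where there is no reading.
- arm.camera_params(name): a dict with "fov_y" (degrees; the focal length in pixels is half the picture's height over the tangent of half this angle, whatever the lens; pixels are square), "cx", "cy" (the principal point, pixels), "world_from_camera" (4x4, takes a point from camera to world coordinates); the wrist camera has in their place "T_tool_cam" (4x4, takes a point from camera to tool coordinates, whose origin is the TCP and whose axes are the flange's). Camera axes: x right, y down, z forward; pixel columns grow to the right and rows downward; lengths in mm; the calibration is good to about 2 mm. A picture is of the moment at which its call begins: read the wrist's pose just before it. camera_params takes no time and is no camera call.
- arm.job_done(): hands the job in, once; it reports no verdict.
The state is a dict: "clock": time; "joints": joint angles; "joint_vel": joint speeds; "joint_efforts": joint torques, N m; "position": TCP position; "ee_rot": TCP orientation; "contact_force": force on the tool from outside, world axes, zero at the start; "wrist_torque": the same for the moment, N m; "gripper_width": finger opening in mm.
Only numpy, scipy, OpenCV 4.12 (cv2) and the standard library are available. Lean on these libraries where they do the work, as an engineer would, in place of code of your own. Each camera call takes 0.05 s, during which the arm holds its last target.

## Task

Close the flap of the yellow sharps pot, gently hang the pot by its red handle on the hook of the spring scale, let go and let it settle so that the scale can be read. If it weighs more than 500 g (the pointer comes to rest below the red tape on the tube) take it off and set it down upright in the red crate, otherwise in the grey crate, flap still shut. Keep the pot upright and never drop it, do not pull the scale to its end stop, and leave everything else on the table as it stands.

Things in the scene. Friction and masses are not known exactly. Their poses are not given: they have to be found in the camera images.
- pot: Yellow sharps pot with red lid, loose, 337 to 694 g. Origin: centre of its underside, z up. Body 96 x 96 mm; lid 104 x 104 mm, its top face 125 mm above the origin. A rigid red strap handle arches over the lid along the pot's x axis, 45 mm clear under its bar, on uprights 12 mm wide in y at x = -47.5 and +47.5 mm. At the start it stands on the table, its x within 0.6 rad of world x.
- pot_handle (a point): Centre of the handle's level bar, 175 mm above the pot's origin; axes of the pot. The bar runs along x: 104 mm long, 12 mm wide (y), 10 mm high (underside 5 mm below this point). The hook should carry it here, at mid-length.
- flap (a joint): Hinge angle of the lid's red flap, rad: 0 = shut flat on the lid, 1.57 = straight up, beyond that it leans out to the pot's +y; at most 2.2. Starts at 1.5 to 2.1. Hinge line parallel to the pot's x at y = +47 mm, 125.5 mm up. Flap 74 mm long (x), 34 mm wide, 3 mm thick, white tab at its free edge; shut it lies from y = +47 to +10 mm. Stiff: stays where it is put, moves at about 1 N.
- flap_edge (a point): Middle of the flap's free edge, 34 mm from the hinge line.
- scale_stand: Lab stand, fixed; its clamp holds a spring scale: a clear tube 29 mm in diameter (blue ends 33 mm) upright over the hook. Origin on the table, right below the hook; yaw within 0.25 rad of world. Grey base plate 180 x 130 x 14 mm from x = +20 to +200 mm, 12 mm rod at x = +165 mm. The tube's lower end is 361 mm above the table: the gripper must come leaning, from the -x side, under the tube.
- scale (a joint): Stretch of the spring scale, m: 0 unloaded, 0.001 per 10 g of load (98.1 N/m), so 0.050 = 500 g; end stop at 0.100. Lightly damped: a load let go bounces for about 2 s, and a hung pot may sway for 3 s. Hook and pointer go down by this amount.
- hook_seat (a point): Bottom of the hook's bowl, where the underside of a hung bar rests: 290.5 mm above the table unloaded, lower by the stretch; axes of the stand. 6 mm wire in the stand's y-z plane, bowl 23 mm wide inside. Open tip on the -y side (y = -18.5), 20 mm above this point. Shank at y = +14.5, bending in to the axis 42 to 55 mm up. A bar along x enters from -y, its underside 21 to 30 mm up, then is lowered.
- pointer (a point): Centre of the orange pointer disc (25 mm in diameter) inside the tube; it moves down with the scale's stretch.
- limit_mark (a point): Centre of the ring of red tape round the tube: the pointer's height at exactly 500 g. Thin black marks on the tube are 10 mm = 100 g apart.
- crate_red: Red open crate for pots over 500 g, fixed: 190 x 190 mm outside, 60 mm high, walls and floor 4 mm. Origin: centre of its underside. It may stand on the left or on the right.
- crate_grey: Grey open crate for pots of 500 g or less, same shape and size, fixed. Origin: centre of its underside.
- crate_red_floor (a point): Centre of the red crate's inner floor, 4 mm above the table.
- crate_grey_floor (a point): Centre of the grey crate's inner floor, 4 mm above the table.
- spray: Bystander: turquoise trigger spray bottle, 84 mm in diameter, 233 mm tall. Origin: centre of its underside.
- dropper: Bystander: small dropper bottle, 24 mm in diameter, 58 mm tall. Origin: centre of its underside.
- tube_block: Bystander: white carton tube holder, 66 x 90 x 46 mm with blue-capped tubes to 68 mm. Origin: centre of its underside.
- cassette: Bystander: white test cassette, 70 x 20 x 5 mm, on a brown paper mat. Origin: centre of its underside.
- thermometer: Bystander: white stick thermometer, 135 x 22 x 14 mm. Origin: centre of its underside.
- sanitiser: Bystander: pump bottle, 60 mm in diameter, 180 mm tall. Origin: centre of its underside.
There are look-alikes about, which are no part of the job. What is shaped like the pot but green is not meant.

How it is judged (in metres and radians):
On the way, in this order (a step that is already met when the one before it is completed fails the run):
1. the flap is shut flat on the lid while the pot stands on the table (value of joint flap below 0.12 rad and angle between pot's own z axis and vertical below 0.1 rad and height (world z) of pot below 0.02 m), for 0.2 s.
2. the pot hangs free on the scale's hook, let go by the robot, flap shut, level, pointer steady and hardly swaying, for 0.8 s (value of joint scale between 0.025 and 0.09 m and velocity of joint scale between -0.01 and 0.01 m/s and contact force between pot and the fingers below 0.1 N and contact force between pot and the arm below 0.1 N and height (world z) of pot above 0.025 m and distance between pot_handle and hook_seat below 0.03 m and angle between pot's own z axis and vertical below 0.3 rad and linear speed of pot below 0.08 m/s and value of joint flap below 0.12 rad), for 0.8 s.
At the end, for the whole second after the job is handed in: The pot stands upright (within 0.1 rad) and still on the floor of the right crate: the red one if it weighs over 500 g, else the grey one (within 25 g of the limit either will do); its flap is shut (under 0.12 rad), the scale is empty and the robot has let go (((horizontal distance between pot and crate_red_floor below 0.06 m and contact force between pot and crate_red above 4.66 N) or (horizontal distance between pot and crate_grey_floor below 0.06 m and contact force between pot and crate_grey between 1 and 5.15 N)) and angle between pot's own z axis and vertical below 0.1 rad and height (world z) of pot below 0.012 m and value of joint flap below 0.12 rad and linear speed of pot below 0.02 m/s and value of joint scale below 0.005 m); the robot touches nothing.
It fails at once if the scale is pulled to its end stop (value of joint scale above 0.097 m).
It fails at once if the pot is tipped over (more than 0.6 rad) (angle between pot's own z axis and vertical above 0.6 rad).
It fails at once if a bystander is shoved or knocked over (moved more than 30 mm) (distance of any of spray, dropper, tube_block, cassette, thermometer, sanitiser from where it was at the start of the episode above 0.03 m or angle between any of spray, dropper, sanitiser's own z axis and vertical above 0.5 rad).
It fails at once if the pot is dropped (falls free at over 0.7 m/s, off the scale) (linear speed of pot above 0.7 m/s and contact force between pot and the fingers below 0.1 N and value of joint scale below 0.005 m).
It also fails if it takes over 72 s, if anything falls off the work surface, if the arm or the gripper's body presses on something with over 40 N, if the wrist force passes 120 N, or if a joint passes its speed limit or range.

## Working session

There is one attempt and no reset: what is moved stays moved. The work goes in short steps, Python scripts to look and compute and a tool call to move; the robot and the scene stay as the last step left them, time stands still between calls to the robot, and variables do not carry over. Pictures are saved under pics/ and viewed, and the job is handed in when it is done.

Besides the shell and the picture viewer there is one more tool, called after "Call:" as name(argument=value, ...), one argument or row to a line, values as JSON. drive_tool: Moves the arm, as the interface text tells. Its arguments: {"type":"object","properties":{"moves":{"type":"array","items":{"type":"array","items":{"type":"array","items":{"type":"number"}}}}},"required":["moves"]}

```bash
mkdir -p pics; ls; cat > h.py <<'E'
import numpy as np, cv2
from bench import arm
from scipy.spatial.transform import Rotation as R
def cam(n,s=None):
    p=arm.camera_params(n); f=192/np.tan(np.radians(p['fov_y'])/2)
    if n=='wrist':
        s=s or arm.read_state()
        T=np.eye(4);T[:3,:3]=R.from_quat(s['ee_rot']).as_matrix();T[:3,3]=s['position']
        W=T@np.array(p['T_tool_cam'])
    else: W=np.array(p['world_from_camera'])
    return f,p['cx'],p['cy'],W
def shot(n,fn=None):
    s=arm.read_state(); im,d=arm.get_image(n)
    if fn: cv2.imwrite('pics/'+fn+'.png',im[:,:,::-1])
    f,cx,cy,W=cam(n,s)
    v,u=np.mgrid[0:384,0:512]
    P=np.stack([(u-cx)/f*d,(v-cy)/f*d,d],-1)
    P=P@W[:3,:3].T+W[:3,3]; P[d==0]=np.nan
    return im,d,P,(f,cx,cy,W)
def plane(c,u,v,z):
    f,cx,cy,W=c; r=W[:3,:3]@np.array([(u-cx)/f,(v-cy)/f,1]); return W[:3,3]+r*(z-W[2,3])/r[2]
def proj(c,p):
    f,cx,cy,W=c; q=np.linalg.inv(W)@np.append(p,1); return q[0]/q[2]*f+cx,q[1]/q[2]*f+cy
E
python3 - <<'E'
from h import *
np.set_printoptions(precision=3,suppress=True)
for n in('top','side','wrist'):
    im,d,P,c=shot(n,n+'0'); print(n,c)
    np.savez('/tmp/'+n+'0.npz',im=im,d=d,P=P)
    try: print(arm.camera_params(n).keys())
    except Exception as e: print(e)
print(arm.read_state())
E
```

```text
pics
top (np.float64(352.9717974507956), 259.15255263654205, 186.4010771877559, array([[   0.016,   -0.976,    0.216,  270.533],
       [  -1.   ,   -0.017,   -0.003, -113.797],
       [   0.007,   -0.216,   -0.976, 1393.234],
       [   0.   ,    0.   ,    0.   ,    1.   ]]))
dict_keys(['fov_y', 'cx', 'cy', 'world_from_camera'])
side (np.float64(436.70681962980933), 247.92296209640682, 191.8682674718708, array([[   0.704,   -0.343,    0.621, -260.238],
       [  -0.71 ,   -0.357,    0.607, -874.992],
       [   0.014,   -0.869,   -0.495,  905.402],
       [   0.   ,    0.   ,    0.   ,    1.   ]]))
dict_keys(['fov_y', 'cx', 'cy', 'world_from_camera'])
wrist (np.float64(339.8854684489644), 254.1420339178953, 190.791620836519, array([[  -0.349,    0.889,    0.298,  141.583],
       [   0.937,    0.33 ,    0.113, -613.95 ],
       [   0.002,    0.318,   -0.948,  373.281],
       [   0.   ,    0.   ,    0.   ,    1.   ]]))
dict_keys(['fov_y', 'cx', 'cy', 'T_tool_cam'])
{'clock': 0.15, 'joints': array([-0.955,  0.385,  0.007, -0.   , -1.194, -0.259]), 'joint_vel': array([-0.   , -0.002,  0.004,  0.002, -0.001, -0.   ]), 'joint_efforts': array([ -0.   , -39.268,  18.858,   4.189,  -0.003,  -0.   ]), 'position': array([ 218.145, -585.223,  230.49 ]), 'ee_rot': array([-0.177,  0.984,  0.001, -0.   ]), 'contact_force': array([-0.246, -0.568,  0.338]), 'wrist_torque': array([ 0.055, -0.005,  0.034]), 'gripper_width': 85.41952216720166}
```

View pics/top0.png

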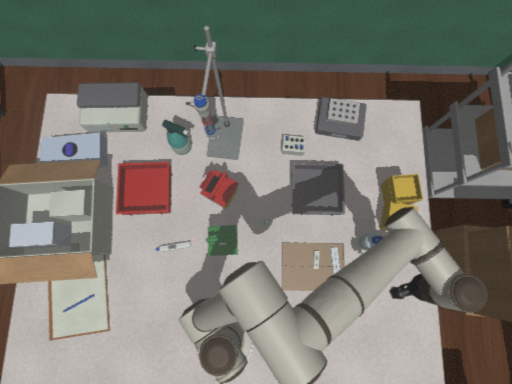

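View pics/side0.png

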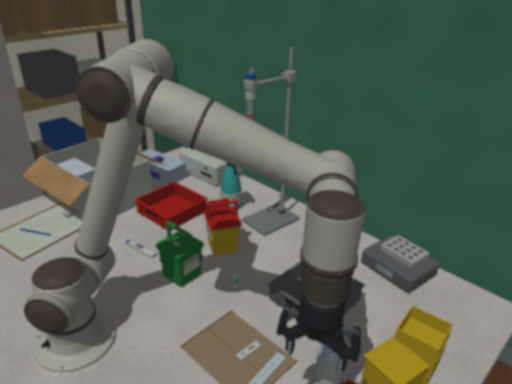

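View pics/wrist0.png

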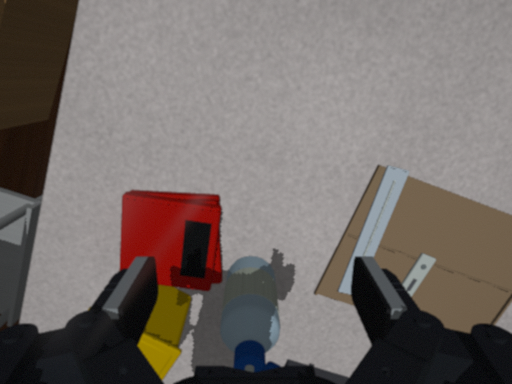

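Candidates for the pot: the red and yellow item at top (219,187), the green pot at top (222,240), and the yellow box with a flat red lid at top (400,195), also at wrist (170,240). The red crate (145,187) is another red item. The description fits (219,187): yellow body, red lid and red arched handle. I'll check it close up.

```bash
python3 - <<'E'
import cv2
t=cv2.imread('pics/top0.png');s=cv2.imread('pics/side0.png')
a=cv2.resize(t[75:275,100:250],None,fx=4,fy=3.0) if 0 else cv2.resize(t[80:230,150:270],(480,600),interpolation=cv2.INTER_CUBIC)
cv2.imwrite('pics/c1.png',a)
cv2.imwrite('pics/c2.png',cv2.resize(s[40:260,120:320],(540,594),interpolation=cv2.INTER_CUBIC))
E
```

```text
(no output)
```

View pics/c1.png

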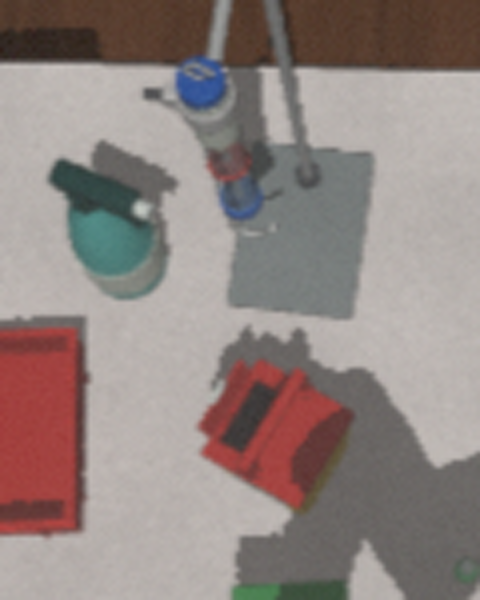

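View pics/c2.png

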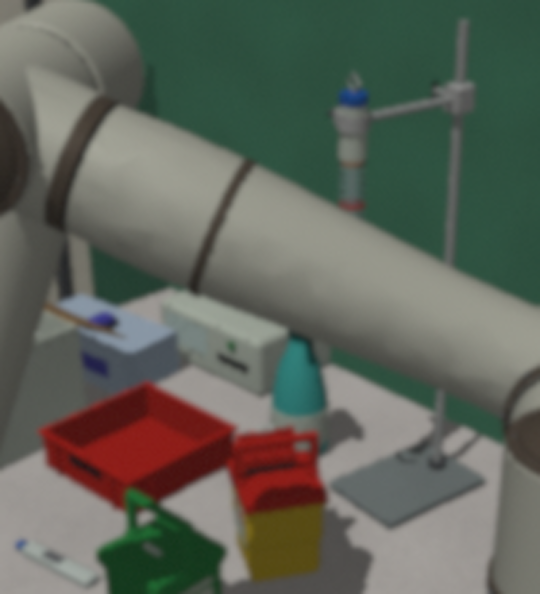

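The crops confirm it: yellow body, red lid, handle bar from crop (250,465) to (305,372), and a black opening with the flap standing on its left. The green pot and the handle-less yellow box are decoys. Now I'll measure.

```bash
python3 - <<'E'
from h import *
np.set_printoptions(precision=1,suppress=True)
T=np.load('/tmp/top0.npz');im,P=T['im'],T['P'];c=cam('top')
hsv=cv2.cvtColor(im,cv2.COLOR_RGB2HSV)
H,S,V=[hsv[...,i].astype(int) for i in range(3)]
red=((H<8)|(H>172))&(S>120)&(V>50)
z=P[...,2]
roi=np.zeros(red.shape,bool);roi[160:215,190:250]=1
for lo,hi in((100,118),(118,132),(132,150),(150,162),(162,190)):
    m=red&roi&(z>lo)&(z<hi); print(lo,hi,m.sum(),np.nanmedian(P[m],0) if m.any() else '')
m=red&roi&(z>165)&(z<190); q=P[m][:,:2]
r=cv2.minAreaRect(q.astype(np.float32));print('bar',r,z[m].mean())
mm=q.mean(0);u,s,vt=np.linalg.svd(q-mm);print(mm,vt[0],np.degrees(np.arctan2(*vt[0][::-1])))
m=red&roi&(z>116)&(z<131); print('lid',cv2.minAreaRect(P[m][:,:2].astype(np.float32)))
m=red&roi&(z>135)&(z<163); print('flap?',P[m])
for nm,sl in(('redcrate',(slice(155,220),slice(110,178))),):
    r2=np.zeros_like(roi);r2[sl]=1
    m=red&r2&(z>45)&(z<75);print(nm,cv2.minAreaRect(P[m][:,:2].astype(np.float32)),z[m].mean())
    m=red&r2&(z>-10)&(z<20);print(nm,cv2.minAreaRect(P[m][:,:2].astype(np.float32)),z[m].mean())
r2=np.zeros_like(roi);r2[155:220,285:350]=1
m=r2&(z>50)&(z<70)&(S<60)&(V<130);print('grey',cv2.minAreaRect(P[m][:,:2].astype(np.float32)),m.sum())
r2=np.zeros_like(roi);r2[110:165,195:250]=1
m=r2&(z>8)&(z<24);print('base',cv2.minAreaRect(P[m][:,:2].astype(np.float32)),m.sum(), z[m].mean())
r2[:]=0;r2[115:160,160:195]=1
m=r2&(z>30);print('spray',cv2.minAreaRect(P[m][:,:2].astype(np.float32)),np.nanmax(z[m]))
r2[:]=0;r2[80:165,185:250]=1
for lo in range(250,600,20):
    m=r2&(z>lo)&(z<lo+20);print(lo,m.sum(),P[m].mean(0) if m.any() else '')
# rgb side depth of tube
E
```

```text
100 118 9 [561.5  46.8 110.1]
118 132 378 [539.7  26.2 124.8]
132 150 51 [568.   72.7 141.7]
150 162 22 [580.9  71.6 155.2]
162 190 105 [541.8  30.7 178.5]
bar ((543.592041015625, 29.43020248413086), (12.511829376220703, 101.64043426513672), 61.9216194152832) 178.27453571800712
[542.1  29.7] [-0.9  0.5] 151.70262357474272
lid ((544.1994018554688, 29.847309112548828), (101.0148696899414, 104.36195373535156), 62.39134216308594)
flap? [[598.9  65.2 155.5]
 [599.   61.6 155.1]
 [595.6  65.3 153.5]
 [596.3  62.  151. ]
 [598.9  59.7 141.7]
 [590.3  67.8 159.4]
 [592.7  65.6 150.2]
 [593.5  62.3 147.4]
 [594.6  59.2 143.7]
 [586.2  71.1 160.4]
 [587.6  68.2 155.4]
 [589.4  65.6 148.7]
 [591.2  63.  141.7]
 [592.2  59.8 138.2]
 [583.6  71.6 156.2]
 [584.9  68.7 151.5]
 [587.2  66.3 142.4]
 [581.2  72.2 151. ]
 [582.8  69.4 144.9]
 [583.3  66.1 143.1]
 [584.4  63.  138.9]
 [580.7   2.7 157.9]
 [576.8  71.6 153.8]
 [580.1  69.9 140.7]
 [581.2  66.9 136.2]
 [582.5   8.3 135.5]
 [581.2   4.2 140.9]
 [573.4  75.3 152.1]
 [575.2  72.7 144.9]
 [575.4  69.2 144.3]
 [570.7  75.8 147.6]
 [571.5  72.6
[... 1031 characters left out ...]
, 37.67887878417969), (201.88916015625, 210.80270385742188), 5.659206390380859) 1129 13.108871175549202
spray ((734.0686645507812, 187.19418334960938), (58.322269439697266, 102.75508117675781), 0.26804864406585693) 236.61033751736522
250 11 [836.8  20.  258.5]
270 12 [783.3  26.  283.6]
290 25 [746.5  28.8 299.2]
310 14 [790.9  27.  319.1]
330 10 [835.9  19.6 340.4]
350 32 [746.1  27.4 363.4]
370 36 [691.1  32.4 378.7]
390 27 [666.7  33.4 400.9]
410 26 [666.9  34.2 420. ]
430 31 [667.3  35.1 440.7]
450 31 [666.8  35.4 460.1]
470 30 [666.9  33.1 480.4]
490 33 [666.1  34.4 501.9]
510 27 [665.7  34.5 520.6]
530 171 [690.1  39.9 539.4]
550 129 [673.1  36.9 564.2]
570 16 [676.6  37.3 580.7]
590 0
```

```bash
cat >> h.py <<'E'
from scipy.linalg import fractional_matrix_power
np.set_printoptions(precision=4,suppress=True)
def mk(Rm,p):
    T=np.eye(4);T[:3,:3]=Rm;T[:3,3]=p;return T
def cur():
    s=arm.read_state();return mk(R.from_quat(s['ee_rot']).as_matrix(),s['position']),s
def toolR(z,y):
    z=np.array(z,float);z/=np.linalg.norm(z);y=np.array(y,float);y-=z*(y@z);y/=np.linalg.norm(y)
    return np.stack([np.cross(y,z),y,z],1)
def plan(T,N=None,T0=None):
    T0=cur()[0] if T0 is None else T0
    rel=np.linalg.inv(T0)@T
    w=R.from_matrix(rel[:3,:3]).as_rotvec()
    print('rel shift m',rel[:3,3]/1000,'rotvec',w,'deg',np.degrees(np.linalg.norm(w)))
    if N is None: N=int(max(np.ceil(np.linalg.norm(rel[:3,3])/40),np.ceil(np.degrees(np.linalg.norm(w))/7),1))
    st=np.real(fractional_matrix_power(rel,1/N)); 
    print('N',N,'row',np.round(st[:3,3]/1000,4),np.round(R.from_matrix(st[:3,:3]).as_rotvec(),4))
E
python3 - <<'E'
from h import *
T,s=cur();print(T)
yaw=np.radians(-28);px=np.array([np.cos(yaw),np.sin(yaw),0]);py=np.array([-px[1],px[0],0]);o=np.array([543.8,29.6,0])
for sg in(1,-1):
    Rm=toolR([0,0,-1],sg*py)
    plan(mk(Rm,o+28*py+[0,0,245]))
E
```

```text
[[  -0.9371   -0.3492   -0.0007  218.1453]
 [  -0.3492    0.9371    0.0015 -585.2227]
 [   0.0001    0.0016   -1.      230.4901]
 [   0.        0.        0.        1.    ]]
rel shift m [-0.5408  0.481  -0.0138] rotvec [ 0.0015 -0.0008  0.8454] deg 48.435770771219836
N 19 row [-0.0168  0.0355 -0.0007] [ 0.0001 -0.      0.0445]
rel shift m [-0.5408  0.481  -0.0138] rotvec [ 0.001   0.0018 -2.2962] deg 131.56433207465625
N 19 row [-0.0448 -0.0169 -0.0008] [ 0.0001  0.0001 -0.1209]
```

Call:
drive_tool(
  moves=[
    [[1,-0.03,0.0267,-0.002,0,0,0],[1,-0.03,0.0267,-0.002,0,0,0],[1,-0.03,0.0267,-0.002,0,0,0],[1,-0.03,0.0267,-0.002,0,0,0],[1,-0.03,0.0267,-0.002,0,0,0],[1,-0.03,0.0267,-0.002,0,0,0],[1,-0.03,0.0267,-0.002,0,0,0],[1,-0.03,0.0267,-0.002,0,0,0],[1,-0.03,0.0267,-0.002,0,0,0],[1,-0.03,0.0267,-0.002,0,0,0],[1,-0.03,0.0267,-0.002,0,0,0],[1,-0.03,0.0267,-0.002,0,0,0],[1,-0.03,0.0267,-0.002,0,0,0],[1,-0.03,0.0267,-0.002,0,0,0],[1,-0.03,0.0267,-0.002,0,0,0],[1,-0.03,0.0267,-0.002,0,0,0],[1,-0.03,0.0267,-0.002,0,0,0],[1,-0.02,0.02,0,0,0,0]],
  ],
)

```text
clock: 1.95
position: [558.7, 66.4, 262.5]
ee_rot: [-0.174, 0.985, 0.004, -0.002]
contact_force: [-0.4, -0.5, -0.1]
gripper_width: 85.5
```

Call:
drive_tool(
  moves=[
    [[1,0,0,0,0,0,-0.143],[1,0,0,0,0,0,-0.143],[1,0,0,0,0,0,-0.143],[1,0,0,0,0,0,-0.143],[1,0,0,0,0,0,-0.143],[1,0,0,0,0,0,-0.143],[1,0,0,0,0,0,-0.143],[1,0,0,0,0,0,-0.143],[1,0,0,0,0,0,-0.143],[1,0,0,0,0,0,-0.143],[1,0,0,0,0,0,-0.143],[1,0,0,0,0,0,-0.143],[1,0,0,0,0,0,-0.143],[1,0,0,0,0,0,-0.143],[1,0,0,0,0,0,-0.143],[1,0,0,0,0,0,-0.143]],
  ],
)

```text
clock: 3.55
position: [556.4, 71.4, 254.4]
ee_rot: [0.98, -0.201, -0.011, -0.0]
contact_force: [-0.1, 0.5, 0.6]
gripper_width: 85.4
```

```bash
python3 - <<'E'
from h import *
yaw=np.radians(-28);px=np.array([np.cos(yaw),np.sin(yaw),0]);py=np.array([-px[1],px[0],0]);o=np.array([543.8,29.6,0])
plan(mk(toolR([0,0,-1],-py),o+28*py+[0,0,245]));print(arm.read_state()['joints'],arm.read_state()['position'])
for n in('side','wrist'):
    im,d,P,c=shot(n,n+'1');np.savez('/tmp/'+n+'1.npz',im=im,d=d,P=P)
E
```

```text
rel shift m [0.0074 0.0155 0.0093] rotvec [0.0046 0.0212 0.0848] deg 5.014405731366526
N 1 row [0.0074 0.0155 0.0093] [0.0046 0.0212 0.0848]
[ 0.4092  0.2705 -0.0952 -0.0138 -1.2225  0.7625] [556.4409  71.3988 254.4337]
```

View pics/side1.png

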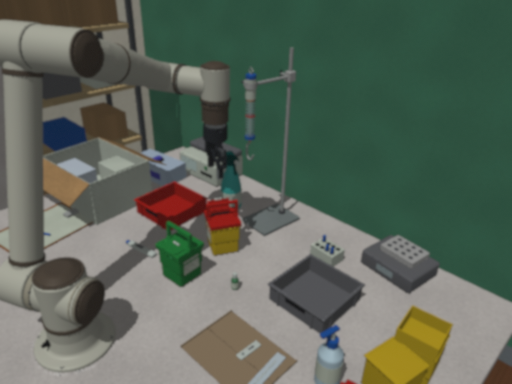

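View pics/wrist1.png

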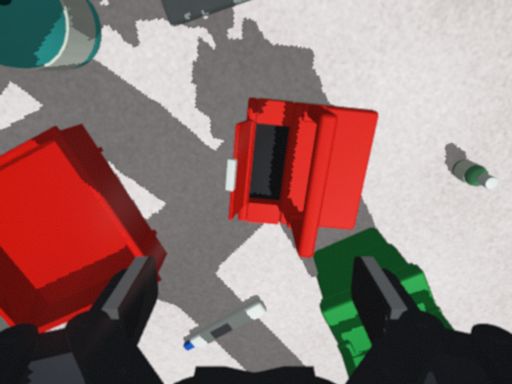

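Wrist 1 shows the pot upright: bar at (318,180), flap standing at (243,175) with its white tab at (231,173), opening at (268,160). Side 1 now shows the tube at (250,110) and the hook near (249,155), with no arm in the way. Refining the pot and stand.

```bash
python3 - <<'E'
from h import *
D=np.load('/tmp/wrist1.npz');im,P=D['im'],D['P'];z=P[...,2]
hsv=cv2.cvtColor(im,cv2.COLOR_RGB2HSV);H,S,V=[hsv[...,i].astype(int) for i in range(3)]
red=((H<8)|(H>172))&(S>120)&(V>50)
roi=np.zeros(red.shape,bool);roi[85:260,225:390]=1
for lo,hi,n in((168,190,'bar'),(118,131,'lid'),(135,165,'flap')):
    m=red&roi&(z>lo)&(z<hi);print(n,m.sum(),cv2.minAreaRect(P[m][:,:2].astype(np.float32)),np.median(z[m]),np.percentile(z[m],[5,95]))
D=np.load('/tmp/side1.npz');im,P=D['im'],D['P']
x,y,z=[P[...,i] for i in range(3)]
# tube / hook column
for v in range(70,165,4):
    r=[]
    for u in range(238,264):
        if P[v,u,0]==P[v,u,0] and P[v,u,0]<900: r.append((u,*np.round(P[v,u]).astype(int)))
    print(v,r[:1],r[len(r)//2:len(r)//2+1],r[-1:])
cv2.imwrite('pics/hook1.png',cv2.resize(im[60:240,220:320,::-1],(333*1,600),interpolation=cv2.INTER_CUBIC))
m=np.zeros(z.shape,bool);m[195:245,240:305]=1
m&=(z>9)&(z<19)&(y<150);print('base',cv2.minAreaRect(P[m][:,:2].astype(np.float32)),m.sum())
E
```

```text
bar 2742 ((546.6488647460938, 29.551982879638672), (12.497743606567383, 103.61986541748047), 61.41822052001953) 179.7850534030294 [175.2522 181.0467]
lid 9635 ((546.7420654296875, 29.885059356689453), (103.4612045288086, 105.09809112548828), 61.838924407958984) 125.1480390753515 [123.6617 127.2103]
flap 1336 ((561.978271484375, 53.92375183105469), (61.78523254394531, 101.92481994628906), 59.64823532104492) 150.02176807736953 [136.6407 158.9817]
70 [(248, np.int64(678), np.int64(49), np.int64(575))] [(249, np.int64(674), np.int64(41), np.int64(577))] [(252, np.int64(677), np.int64(32), np.int64(578))]
74 [(245, np.int64(661), np.int64(45), np.int64(566))] [(250, np.int64(673), np.int64(36), np.int64(566))] [(255, np.int64(688), np.int64(30), np.int64(565))]
78 [(245, np.int64(663), np.int64(46), np.int64(554))] [(250, np.int64(665), np.int64(28), np.int64(557))] [(255, np.int64(683), np.int64(25), np.int64(555))]
82 [(241, np.int64(678), np.int64(79), np.int64(533))] [(252, np.int64(670), np.int64(24), np.int64(545))] [(263, np.int64(728), np.int64(33), np.int64(533))]
86 [(244, np.in
[... 2595 characters left out ...]
] [(246, np.int64(679), np.int64(55), np.int64(311))] [(246, np.int64(679), np.int64(55), np.int64(311))]
154 [(246, np.int64(677), np.int64(52), np.int64(298))] [(252, np.int64(676), np.int64(24), np.int64(308))] [(253, np.int64(675), np.int64(18), np.int64(310))]
158 [(248, np.int64(674), np.int64(40), np.int64(289))] [(250, np.int64(672), np.int64(28), np.int64(293))] [(251, np.int64(673), np.int64(26), np.int64(294))]
162 [(238, np.int64(726), np.int64(141), np.int64(222))] [(238, np.int64(726), np.int64(141), np.int64(222))] [(238, np.int64(726), np.int64(141), np.int64(222))]
base ((783.7160034179688, 27.299118041992188), (135.21774291992188, 185.71945190429688), 83.10921478271484) 884
```

View pics/hook1.png

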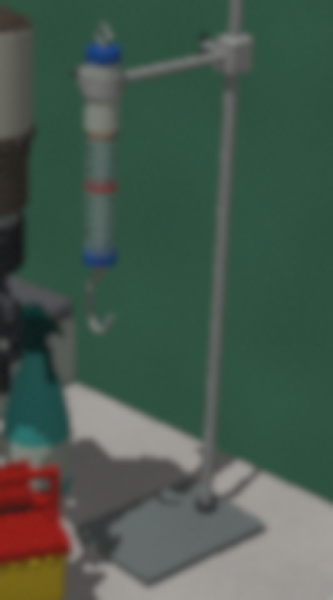

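```bash
cat >> h.py <<'E'
yaw=np.radians(-28.3);px=np.array([np.cos(yaw),np.sin(yaw),0]);py=np.array([-px[1],px[0],0]);o=np.array([546.2,29.7,0])
Z=np.array([0,0,1.])
E
python3 - <<'E'
from h import *
plan(mk(toolR(-Z,-py),o+28*py+[0,0,245]),N=2)
E
```

```text
rel shift m [0.0098 0.0144 0.0093] rotvec [0.0048 0.0212 0.0837] deg 4.952597443311155
N 2 row [0.005  0.0071 0.0047] [0.0024 0.0106 0.0418]
```

Call:
drive_tool(
  moves=[
    [[1,0.005,0.007,0.0047,0.0024,0.0106,0.042],[1,0.005,0.007,0.0047,0.0024,0.0106,0.042],[1,0,0,0,0,0,0]],
  ],
)

```text
clock: 3.95
position: [559.3, 54.3, 244.1]
ee_rot: [0.968, -0.251, -0.0, 0.0]
contact_force: [-0.1, -1.1, -0.6]
gripper_width: 85.6
```

```bash
python3 - <<'E'
from h import *
plan(mk(toolR(-Z,-py),o+28*py+[0,0,134]),N=5)
E
```

```text
rel shift m [ 0.0001 -0.0001  0.1101] rotvec [ 0.0002  0.0001 -0.0131] deg 0.7520885356191414
N 5 row [ 0.    -0.     0.022] [ 0.      0.     -0.0026]
```

Call:
drive_tool(
  moves=[
    [[1,0,0,0.025,0,0,-0.003],[1,0,0,0.025,0,0,-0.003],[1,0,0,0.025,0,0,-0.003],[1,0,0,0.02,0,0,-0.003],[1,0,0,0.014,0,0,0],[1,0,0,0,0,0,0]],
  ],
)

```text
clock: 4.55
position: [561.0, 55.9, 133.6]
ee_rot: [0.968, -0.249, 0.001, -0.001]
contact_force: [0.2, -0.3, -0.3]
gripper_width: 85.4
```

```bash
python3 - <<'E'
from h import *
T,s=cur();print((T[:3,3]-o)@py,(T[:3,3]-o)@px,T[2,3]);shot('wrist','w2')
E
```

```text
30.113021457991575 0.6282934462973754 133.58689056496826
```

View pics/w2.png

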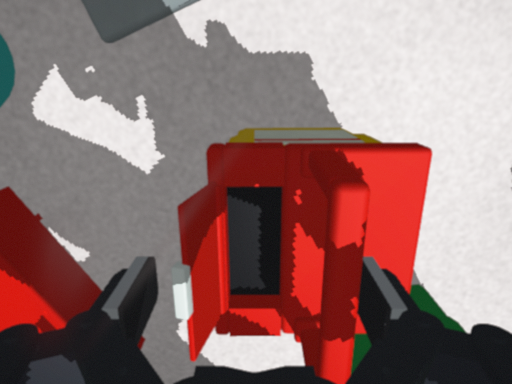

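The left finger (150,285) is outside the flap tab (182,290) and the right finger (370,285) is outside the bar. I'll close while shifting toward the bar so the push stays internal to the pot.

Call:
drive_tool(
  moves=[
    [[0.92,0,0.0033,0,0,0,0],[0.84,0,0.0033,0,0,0,0],[0.76,0,0.0033,0,0,0,0],[0.68,0,0.0033,0,0,0,0],[0.6,0,0.0033,0,0,0,0],[0.6,0,0,0,0,0,0]],
  ],
)

```text
clock: 5.2
position: [556.5, 42.1, 139.9]
ee_rot: [0.968, -0.249, 0.007, -0.005]
contact_force: [0.0, 0.6, 0.3]
gripper_width: 51.3
```

```bash
python3 - <<'E'
from h import *
T,s=cur();print((T[:3,3]-o)@py,(T[:3,3]-o)@px,T[2,3],s['gripper_width']);shot('wrist','w3')
E
```

```text
15.766360110618557 3.205046962656386 139.86827577052478 51.3303810254656
```

View pics/w3.png

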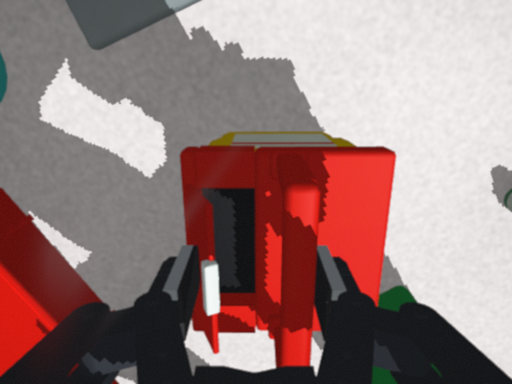

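Flap is past vertical, with its tab at (210,290) against the left finger. Continuing.

Call:
drive_tool(
  moves=[
    [[0.52,0,0.003,0.002,0,0,0],[0.44,0,0.003,0.002,0,0,0],[0.36,0,0.003,0.002,0,0,0],[0.28,0,0.003,0.002,0,0,0],[0.24,0,0.002,0.002,0,0,0],[0.24,0,0,0,0,0,0]],
  ],
)

```text
clock: 5.85
position: [551.2, 29.8, 129.9]
ee_rot: [0.969, -0.249, 0.009, -0.006]
contact_force: [-0.3, 2.6, 2.3]
gripper_width: 20.4
```

```bash
python3 - <<'E'
from h import *
T,s=cur();print((T[:3,3]-o)@py,(T[:3,3]-o)@px,T[2,3],s['gripper_width']);shot('wrist','w4')
E
```

```text
2.4901461221756493 4.313355770427909 129.90912291613716 20.42975265264056
```

View pics/w4.png

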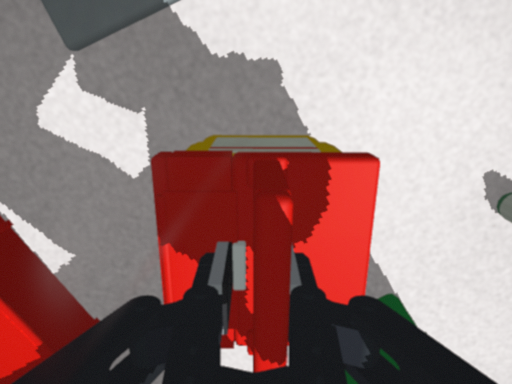

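Call:
drive_tool(
  moves=[
    [[0.24,0,0,0.002,0,0,0],[0.24,0,0,0.002,0,0,0]],
  ],
)

```text
clock: 6.1
position: [553.8, 31.8, 128.6]
ee_rot: [0.969, -0.248, 0.012, -0.008]
contact_force: [-3.2, 3.2, 11.3]
gripper_width: 20.6
```

Call:
drive_tool(
  moves=[
    [[0.24,0,0,0.002,0,0,0],[0.24,0,0,0.002,0,0,0]],
  ],
)

```text
clock: 6.3
position: [554.0, 32.0, 128.5]
ee_rot: [0.969, -0.247, 0.013, -0.008]
contact_force: [-6.6, 1.3, 13.0]
gripper_width: 20.7
```

About 12 N down and no more travel, so the flap should be shut. Retreat and look.

Call:
drive_tool(
  moves=[
    [[0.24,0,0,-0.01,0,0,0],[0.26,0,0,-0.03,0,0,0],[0.3,0,0,-0.04,0,0,0],[0.5,0,0,-0.04,0,0,0],[0.8,0,0,-0.02,0,0,0],[1,0,0,0,0,0,0]],
  ],
)

```text
clock: 6.9
position: [546.6, 27.6, 271.5]
ee_rot: [0.969, -0.247, 0.008, -0.003]
contact_force: [0.3, 0.1, -0.0]
gripper_width: 68.4
```

```bash
python3 - <<'E'
from h import *
im,d,P,c=shot('wrist','w5');z=P[...,2]
hsv=cv2.cvtColor(im,cv2.COLOR_RGB2HSV);H,S,V=[hsv[...,i].astype(int) for i in range(3)]
red=((H<8)|(H>172))&(S>120)&(V>40)
near=np.hypot(P[...,0]-o[0],P[...,1]-o[1])<85
q=(P-o)
for lo,hi,n in((168,190,'bar'),(118,131,'lid')):
    m=red&near&(z>lo)&(z<hi);print(n,m.sum(),cv2.minAreaRect(P[m][:,:2].astype(np.float32)),np.median(z[m]))
Y=q@py;X=q@px
for y0 in range(8,52,5):
    m=near&(abs(Y-y0)<2.5)&(abs(X)<35)&(z<165)&(z>100);print(y0,m.sum(),np.percentile(z[m],[5,50,95]) if m.any() else '')
print(arm.read_state()['contact_force'],arm.read_state()['position'])
E
```

```text
bar 2154 ((547.2994995117188, 29.11123275756836), (12.010998725891113, 102.73429870605469), 61.190914154052734) 179.8733127909863
lid 11081 ((546.8336181640625, 29.651031494140625), (103.482666015625, 104.7606201171875), 61.42071533203125) 125.57363485060256
8 251 [124.0926 125.4885 132.1541]
13 438 [124.6799 128.8927 132.7218]
18 430 [127.9251 128.9313 130.1892]
23 439 [127.7812 128.9646 129.9755]
28 430 [127.8098 128.898  130.0637]
33 445 [127.7053 128.822  130.0565]
38 432 [127.7586 128.8135 129.8672]
43 445 [127.5869 128.7412 129.9512]
48 358 [125.3692 129.0362 130.435 ]
[ 0.8639 -0.4239 -0.9347] [545.9099  27.5846 269.9159]
```

View pics/w5.png

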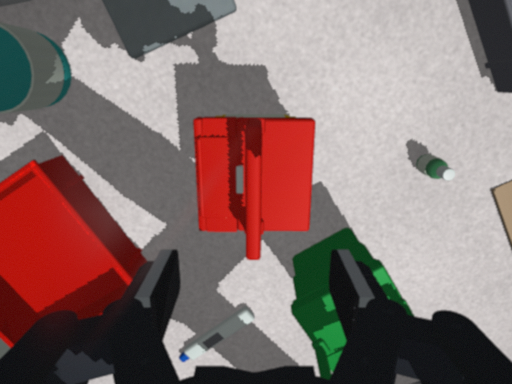

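The flap lies flat: constant 128.8 mm over its width, tab at (240,180). Pot refined to (547.0, 29.4), yaw −28.7°. Next is a 45° lean for grasping the bar's −x part. I'll watch the joints along the way.

```bash
sed -i 's/radians(-28.3)/radians(-28.7)/; s/546.2,29.7/547.0,29.4/' h.py; cat >> h.py <<'E'
import json,os
def log():
    s=arm.read_state();open('log.jsonl','a').write(json.dumps([list(map(float,s['joints'])),list(map(float,s['position'])),list(map(float,s['ee_rot']))])+'\n');return s
def lean(th,y=yaw):
    x=np.array([np.cos(y),np.sin(y),0]);return toolR(np.sin(th)*x-np.cos(th)*Z,[x[1],-x[0],0])
E
python3 - <<'E'
from h import *
s=log();print(s['joints'])
th=np.pi/4;Rm=lean(th);g=o-32*px+175*Z
plan(mk(Rm,g-71*Rm[:,2]),N=9)
E
```

```text
[ 0.3487  0.2178 -0.1331  0.0029 -1.206   0.721 ]
rel shift m [-0.0826 -0.0018  0.0438] rotvec [-0.0085  0.7741 -0.0026] deg 44.35843125669613
N 9 row [-0.0105 -0.0002  0.0015] [-0.0009  0.086  -0.0003]
```

Call:
drive_tool(
  moves=[
    [[1,-0.0105,0,0.0015,0,0.086,0],[1,-0.0105,0,0.0015,0,0.086,0],[1,-0.0105,0,0.0015,0,0.086,0],[1,-0.0105,0,0.0015,0,0.086,0]],
  ],
)

```text
clock: 7.35
position: [510.3, 45.8, 251.6]
ee_rot: [0.952, -0.246, 0.174, 0.043]
contact_force: [-0.2, 0.1, 0.7]
gripper_width: 85.4
```

```bash
python3 - <<'E'
from h import *
s=log();print(s['joints'])
th=np.pi/4;Rm=lean(th);g=o-32*px+175*Z
plan(mk(Rm,g-71*Rm[:,2]),N=6)
E
```

```text
[ 0.5688  0.0415 -0.5924  0.4411 -0.8064  0.2087]
rel shift m [-0.0487 -0.0029  0.0098] rotvec [-0.0008  0.4252 -0.0058] deg 24.36468697353171
N 6 row [-0.0083 -0.0005  0.0002] [-0.0001  0.0709 -0.001 ]
```

Call:
drive_tool(
  moves=[
    [[1,-0.0085,-0.0005,0.0002,0,0.071,-0.001],[1,-0.0085,-0.0005,0.0002,0,0.071,-0.001],[1,-0.0085,-0.0005,0.0002,0,0.071,-0.001]],
  ],
)

```text
clock: 7.65
position: [485.3, 58.1, 233.6]
ee_rot: [0.93, -0.236, 0.274, 0.073]
contact_force: [1.0, -0.0, 0.5]
gripper_width: 85.6
```

```bash
python3 - <<'E'
from h import *
s=log();print(s['joints'])
th=np.pi/4;Rm=lean(th);g=o-32*px+175*Z
plan(mk(Rm,g-71*Rm[:,2]),N=3)
E
```

```text
[ 0.6374 -0.0195 -0.8958  0.9354 -0.6621 -0.3129]
rel shift m [-0.0166 -0.0046 -0.0007] rotvec [0.0031 0.2111 0.0056] deg 12.099444927352302
N 3 row [-0.0055 -0.0015 -0.0006] [0.001  0.0704 0.0019]
```

```bash
cat > kin.py <<'E'
import numpy as np,json
from scipy.spatial.transform import Rotation as R
from scipy.optimize import least_squares
rot=lambda a,t:R.from_euler(a,t).as_matrix()
def fk(q,p,s4,s6,C):
    a1,b,d1,e,L2,F,G,D,w,f=p
    r1=rot('z',q[0]);r2=r1@rot('y',q[1]);r3=r2@rot('y',-q[2]);r4=r3@rot('x',s4*q[3]);r5=r4@rot('y',-q[4]);r6=r5@rot('x',s6*q[5])@C
    return r1@[a1,b,d1]+r2@[e,0,L2]+r3@[F,f,G]+r5@[D,0,w],r6
def load():
    L=[([-0.955,0.385,0.007,0,-1.194,-0.259],[218.145,-585.223,230.49],[-0.177,0.984,0.001,0])]
    L+=[json.loads(x) for x in open('log.jsonl')];return L
def fit():
    L=load();best=None
    for s4 in(1,-1):
        for s6 in(1,-1):
            Cs=[]
            for q,p,o in L:
                _,r=fk(q,np.zeros(10),s4,s6,np.eye(3));Cs.append(r.T@R.from_quat(o).as_matrix())
            Rm=R.from_matrix(np.array(Cs));m=Rm.mean();err=(m.inv()*Rm).magnitude().max()
            if best is None or err<best[0]:best=(err,s4,s6,m.as_matrix())
    err,s4,s6,C=best
    p0=np.array([0,-160,300,0,450,450,0,270,0,0.])
    f=lambda p:np.concatenate([fk(q,p,s4,s6,C)[0]-x for q,x,_ in L]+[(p-p0)*0.003])
    r=least_squares(f,p0)
    return r.x,s4,s6,C,err,np.abs(r.fun[:3*len(L)]).max()
lo=np.array([-3.14,-1.21,-1.07,-3.16,-2.99,-3.1]);hi=np.array([3.14,2.06,1.41,2.05,-.16,3.1])
def ik(M,T,q0):
    p,s4,s6,C=M[:4]
    def f(q):
        x,r=fk(q,p,s4,s6,C);return np.concatenate([(x-T[:3,3])/100,R.from_matrix(r.T@T[:3,:3]).as_rotvec()])
    s=least_squares(f,np.clip(q0,lo+1e-3,hi-1e-3),bounds=(lo,hi));return s.x,np.abs(s.fun).max()
E
python3 - <<'E'
from h import *
from kin import *
M=fit();print(M)
q0=arm.read_state()['joints']
g=o-32*px+175*Z
for deg in (35,40,45,50,55):
    Rm=lean(np.radians(deg))
    for back in(71,40,0,-19):
        q,e=ik(M,mk(Rm,g-back*Rm[:,2]),q0);print(deg,back,q,e)
E
```

```text
(array([ 186.685 , -162.0825,  -63.6226,    6.3741,  559.3072,  128.8697,
         79.2707,  246.2027,   53.5952,   -0.5431]), -1, -1, array([[ 0.0002, -0.0002,  1.    ],
       [-1.    ,  0.0002,  0.0002],
       [-0.0002, -1.    , -0.0002]]), np.float64(0.0010076459210432388), np.float64(14.44324488655517))
35 71 [ 0.695  -0.0274 -0.9076  0.9779 -0.6993 -0.4007] 8.844153966464069e-13
35 40 [ 0.6321  0.0311 -0.9932  1.1739 -0.5984 -0.5818] 3.1713605135686756e-10
35 0 [ 0.5628  0.1188 -1.07    1.4675 -0.5245 -0.8582] 0.0058792282137613665
35 -19 [ 0.5235  0.1643 -1.07    1.5263 -0.4877 -0.8989] 0.03896166475485632
40 71 [ 0.7478 -0.0376 -0.9834  1.1363 -0.7372 -0.5996] 3.166081689946175e-12
40 40 [ 0.6802  0.0253 -1.0584  1.3357 -0.6579 -0.7843] 1.011164858044842e-08
40 0 [ 0.5839  0.1176 -1.07    1.4609 -0.5691 -0.87  ] 0.06071408942897864
40 -19 [ 0.5425  0.1621 -1.07    1.5268 -0.533  -0.9157] 0.08900176840417884
45 71 [ 0.8055 -0.0424 -1.0685  1.2749 -0.7946 -0.7942] 1.5872787437333812e-08
45 40 [ 0.7092  0.0268 -1.07    1.3386 -0.705  -0.8174] 0.05663317971492247
45 0 [ 0.6046  0.1176 -1.07    1.451  -0.6132 -0.8809] 0.11713838127405692
45 -19 [ 0.5616  0.1608 -1.07    1.5219 -0.5782 -0.9294] 0.14059916314560567
50 71 [ 0.8315 -0.0365 -1.07    1.245  -0.8335 -0.7984] 0.07623419361327806
50 40 [ 0.7325  0.031  -1.07    1.3155 -0.7461 -0.823 ] 0.12501849663516812
50 0 [ 0.625   0.1188 -1.07    1.4392 -0.6569 -0.8923] 0.1746253107472079
50 -19 [ 0.5806  0.1604 -1.07    1.5135 -0.6235 -0.9421] 0.19319966432920602
55 71 [ 0.8539 -0.028  -1.07    1.215  -0.8688 -0.8041] 0.15465376696493277
55 40 [ 0.7541  0.0371 -1.07    1.2935 -0.7855 -0.8324] 0.19415886213427985
55 0 [ 0.6449  0.1213 -1.07    1.426  -0.7003 -0.9052] 0.23276059321722803
55 -19 [ 0.5998  0.1611 -1.07    1.5025 -0.669  -0.955 ] 0.24640155381210802
```

```bash
sed -i 's/a1,b,d1,e,L2,F,G,D,w,f=p/a1,b,d1,e,L2,F,G,D,w,f=p/; s/r5@\[D,0,w\]/r5@[D,0,w]+r4@[0,f,0]/; s/r3@\[F,f,G\]/r3@[F,0,G]/' kin.py
python3 - <<'E'
from h import *
from kin import *
M=fit();print(M[0],M[4:])
L=load()
for q,x,_ in L: print(fk(q,*M[:4])[0]-x)
E
```

```text
[  -1.9172   -0.0568  160.6385    1.7161  564.5817  422.5178    0.2375
  297.0373   -0.4162 -159.8217] (np.float64(0.0010076459210432388), np.float64(0.06562942150650741))
[0.0528 0.0581 0.0063]
[ 0.0451 -0.0656 -0.0099]
[-0.0034  0.0036  0.0113]
[ 0.0019 -0.006  -0.0064]
```

The kinematic fit is good to under 0.1 mm. Now checking which leans are feasible at the pot, hook and crates.

```bash
cat > feas.py <<'E'
from h import *
from kin import *
M=fit();q0=np.array(arm.read_state()['joints'])
def best(T,n=30,extra=()):
    rng=np.random.default_rng(0);out=[]
    for k in range(n):
        s=q0 if k==0 else rng.uniform(lo,hi)
        q,e=ik(M,T,s)
        if e<1e-4 and not any(np.abs(q-w).max()<.05 for w in out): out.append(q)
    return out
E
python3 - <<'E'
from feas import *
g=o-32*px+175*Z
for deg in (35,45,55):
    Rm=lean(np.radians(deg))
    for flip in(0,1):
        R2=Rm@np.diag([-1,-1,1]) if flip else Rm
        for back in(60,-19):
            print(deg,flip,back,best(mk(R2,g-back*R2[:,2])))
print('hook')
h=np.array([675.5,38.5,320])
for y in(-7,-20):
  yy=np.radians(y);hx=np.array([np.cos(yy),np.sin(yy),0])
  for deg in (35,45,55):
    Rm=lean(np.radians(deg),yy)
    for flip in(0,1):
        R2=Rm@np.diag([-1,-1,1]) if flip else Rm
        print(y,deg,flip,best(mk(R2,h-32*hx+19*R2[:,2])))
E
```

```text
35 0 60 [array([ 0.6076, -0.0044, -0.9438,  1.0764, -0.6227, -0.438 ])]
35 0 -19 [array([ 0.2845,  0.1359, -1.0041,  1.6365, -0.4185, -0.7579])]
35 1 60 [array([ 0.6081, -0.0042, -0.9433,  1.075 , -0.6234,  2.7045])]
35 1 -19 [array([ 0.2857,  0.1361, -1.0038,  1.6337, -0.4191,  2.3853])]
45 0 60 []
45 0 -19 []
45 1 60 []
45 1 -19 []
55 0 60 []
55 0 -19 []
55 1 60 []
55 1 -19 []
hook
-7 35 0 [array([ 0.3882,  0.1333, -0.5031,  0.6596, -0.4747,  0.5372])]
-7 35 1 [array([ 0.3885,  0.1335, -0.5026,  0.6593, -0.4755, -2.6042])]
-7 45 0 []
-7 45 1 []
-7 55 0 []
-7 55 1 []
-20 35 0 [array([ 0.43  ,  0.1616, -0.5014,  0.7964, -0.5988,  0.1899])]
-20 35 1 [array([ 0.4302,  0.1618, -0.5009,  0.7956, -0.5997, -2.9512])]
-20 45 0 [array([ 0.2982,  0.1286, -0.6987,  1.4238, -0.4455, -0.3279])]
-20 45 1 [array([ 0.299 ,  0.1288, -0.6983,  1.4218, -0.4464,  2.8151])]
-20 55 0 []
-20 55 1 []
```

```bash
python3 - <<'E'
from feas import *
h=np.array([675.5,38.5,0])
for y in(-7,-14,-20,-27):
  yy=np.radians(y);hx=np.array([np.cos(yy),np.sin(yy),0])
  for deg in (35,40,45):
    Rm=lean(np.radians(deg),yy)
    qs=np.array([ 0.3882,  0.1333, -0.5031,  0.6596, -0.4747,  0.5372])
    for z,dy in((325,-45),(325,0),(295,0),(260,0),(225,0)):
        q,e=ik(M,mk(Rm,h+[0,dy,z]-34*hx+19*Rm[:,2]),qs)
        if e>1e-4:
            b=best(mk(Rm,h+[0,dy,z]-34*hx+19*Rm[:,2]),8); q,e=(b[0],0) if b else (q,e)
        print(y,deg,z,dy,q,'OK' if e<1e-4 else e); qs=q
g=o-34*px+175*Z
for deg in(35,38,40,42):
    Rm=lean(np.radians(deg));qs=q0
    for back in(60,30,0,-19):
        q,e=ik(M,mk(Rm,g-back*Rm[:,2]),qs);print('pot',deg,back,q,e);qs=q
T=np.array(arm.camera_params('wrist')['T_tool_cam']);print(T)
E
python3 - <<'E'
import cv2
s=cv2.imread('pics/side1.png');cv2.imwrite('pics/g1.png',cv2.resize(s[55:185,180:270],(415,600),interpolation=cv2.INTER_CUBIC))
E
```

```text
-7 35 325 -45 [ 0.3177  0.1206 -0.4815  0.5698 -0.4696  0.684 ] OK
-7 35 325 0 [ 0.3932  0.1264 -0.4951  0.6456 -0.489   0.5498] OK
-7 35 295 0 [ 0.3668  0.1485 -0.5736  0.7663 -0.3988  0.4345] OK
-7 35 260 0 [ 0.3018  0.1776 -0.6742  1.0167 -0.281   0.2182] OK
-7 35 225 0 [ 0.1546  0.2117 -0.7593  1.4958 -0.16   -0.1533] 0.004604860683465014
-7 40 325 -45 [ 0.2509  0.0957 -0.6292  0.9253 -0.2975  0.3761] OK
-7 40 325 0 [ 0.3235  0.1023 -0.6346  1.0012 -0.3351  0.2453] OK
-7 40 295 0 [ 0.2262  0.1256 -0.7175  1.3116 -0.2288 -0.0053] OK
-7 40 260 0 [ 0.1058  0.1636 -0.7601  1.693  -0.16   -0.3022] 0.016233260406392176
-7 40 225 0 [ 0.0236  0.2112 -0.7668  2.0194 -0.16   -0.569 ] 0.05382137292868871
-7 45 325 -45 [ 0.0906  0.0823 -0.7268  1.4734 -0.16   -0.057 ] 0.026047999907480305
-7 45 325 0 [ 0.1017  0.0845 -0.7368  1.7067 -0.16   -0.2973] 0.0014054516973321714
-7 45 295 0 [ 0.0556  0.1194 -0.75    1.8904 -0.16   -0.4531] 0.029643198763899987
-7 45 260 0 [ 0.0157  0.1635 -0.7565  2.05   -0.16   -0.5887] 0.050530654121090014
-7 45 225 0 [ 0.0205  0.2109 -0.7645  2.05   -0.1716 -0.59
[... 3870 characters left out ...]
27 -0.7605] 2.959394301496189e-11
pot 40 0 [ 0.2881  0.1012 -1.043   1.7775 -0.4848 -0.8895] 1.1368683772161603e-15
pot 40 -19 [ 0.2047  0.139  -1.0352  1.9283 -0.4611 -0.973 ] 3.8039830436918e-11
pot 42 60 [ 0.5507 -0.0058 -1.0482  1.4211 -0.628  -0.7305] 1.8980017557623796e-12
pot 42 30 [ 0.4025  0.0478 -1.0599  1.6445 -0.555  -0.8424] 1.3719437418196994e-10
pot 42 0 [ 0.2598  0.105  -1.0548  1.8807 -0.5056 -0.9662] 5.916955030175403e-15
pot 42 -19 [ 0.1809  0.1435 -1.0435  2.021  -0.4873 -1.0429] 1.3536249052176162e-11
[[  -0.0001   -0.9482   -0.3177   82.0098]
 [   1.       -0.       -0.0002   -0.025 ]
 [   0.0001   -0.3177    0.9482 -142.8582]
 [   0.        0.        0.        1.    ]]
```

View pics/g1.png

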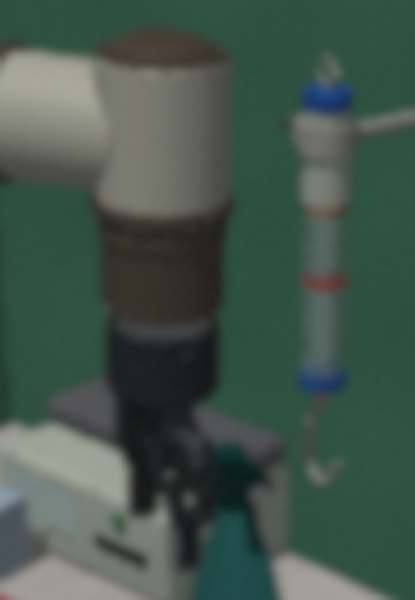

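```bash
python3 - <<'E'
from h import *
Rm=lean(np.radians(37));g=o-34*px+175*Z
plan(mk(Rm,g-60*Rm[:,2]),N=3)
E
```

```text
rel shift m [-0.0077 -0.0046  0.0078] rotvec [0.0035 0.0715 0.0054] deg 4.110263380448315
N 3 row [-0.0026 -0.0015  0.0025] [0.0012 0.0238 0.0018]
```

Call:
drive_tool(
  moves=[
    [[1,-0.0026,-0.0015,0.0025,0.0012,0.024,0.0018],[1,-0.0026,-0.0015,0.0025,0.0012,0.024,0.0018],[1,-0.0026,-0.0015,0.0025,0.0012,0.024,0.0018],[1,0,0,0,0,0,0]],
  ],
)

```text
clock: 8.05
position: [476.6, 59.3, 211.6]
ee_rot: [0.921, -0.23, 0.302, 0.086]
contact_force: [0.2, -0.2, 0.3]
gripper_width: 85.3
```

```bash
python3 - <<'E'
from h import *
s=log();print(s['joints'])
Rm=lean(np.radians(37));g=o-34*px+175*Z
plan(mk(Rm,g+19*Rm[:,2]),N=6)
im,d,P,c=shot('wrist','w6');z=P[...,2]
hsv=cv2.cvtColor(im,cv2.COLOR_RGB2HSV);H,S,V=[hsv[...,i].astype(int) for i in range(3)]
red=((H<8)|(H>172))&(S>120)&(V>40)
near=np.hypot(P[...,0]-o[0],P[...,1]-o[1])<85
for lo,hi,n in((176.5,190,'bar'),(118,131,'lid')):
    m=red&near&(z>lo)&(z<hi);print(n,m.sum(),cv2.minAreaRect(P[m][:,:2].astype(np.float32)),np.median(z[m]))
E
```

```text
[ 0.5983 -0.0045 -1.0045  1.1883 -0.6171 -0.5381]
rel shift m [ 0.0123 -0.0084  0.0734] rotvec [0.0131 0.0075 0.0158] deg 1.250318390530011
N 6 row [ 0.002  -0.0013  0.0122] [0.0022 0.0012 0.0026]
bar 2719 ((545.7634887695312, 30.00352668762207), (11.976581573486328, 102.85971069335938), 61.22716522216797) 180.08194287297547
lid 13613 ((546.0465698242188, 30.39419174194336), (103.18013763427734, 104.7017822265625), 61.27647018432617) 125.76303973237671
```

View pics/w6.png

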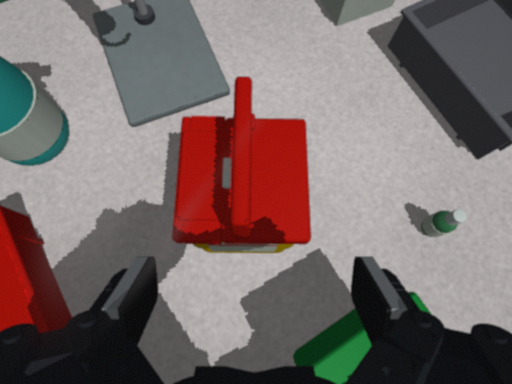

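The bar (242,160) is between the fingers, about 8 mm off-centre. Correcting while advancing.

Call:
drive_tool(
  moves=[
    [[1,0.006,-0.0045,0.003,0.006,0.004,0.008],[1,0.006,-0.004,0.01,0.006,0.004,0.008],[1,0,0,0.012,0,0,0],[1,0,0,0.012,0,0,0],[1,0,0,0,0,0,0]],
  ],
)

```text
clock: 8.6
position: [513.0, 52.3, 189.3]
ee_rot: [0.918, -0.237, 0.307, 0.077]
contact_force: [-1.0, -0.6, -0.4]
gripper_width: 85.5
```

```bash
sed -i 's/547.0,29.4/546.4,29.8/' h.py; python3 - <<'E'
from h import *
s=log();print(s['joints'])
Rm=lean(np.radians(37));g=o-34*px+175*Z
plan(mk(Rm,g+19*Rm[:,2]),N=4)
E
```

```text
[ 0.4168  0.0739 -1.0047  1.4572 -0.4999 -0.681 ]
rel shift m [-0.0037  0.0037  0.0341] rotvec [-0.002   0.0009 -0.0039] deg 0.25631681282663915
N 4 row [-0.0009  0.0009  0.0085] [-0.0005  0.0002 -0.001 ]
```

Call:
drive_tool(
  moves=[
    [[1,-0.0015,0.001,0.0095,0,0,-0.001],[1,-0.001,0.001,0.0095,0,0,-0.001],[1,-0.0005,0.0005,0.009,0,0,0],[1,-0.0005,0,0.006,0,0,0],[1,0,0,0,0,0,0]],
  ],
)

```text
clock: 9.1
position: [531.3, 41.4, 162.3]
ee_rot: [0.918, -0.237, 0.309, 0.076]
contact_force: [-1.2, 0.1, 0.2]
gripper_width: 85.3
```

```bash
python3 - <<'E'
from h import *
s=log();print(s['joints'])
Rm=lean(np.radians(37));g=o-34*px+175*Z
plan(mk(Rm,g+19*Rm[:,2]),N=1)
shot('wrist','w7')
E
```

```text
[ 0.251   0.1368 -1.0123  1.7597 -0.4301 -0.8528]
rel shift m [-0.0045  0.0029 -0.0003] rotvec [-0.0038 -0.0023 -0.0058] deg 0.4203938147020718
N 1 row [-0.0045  0.0029 -0.0003] [-0.0038 -0.0023 -0.0058]
```

View pics/w7.png

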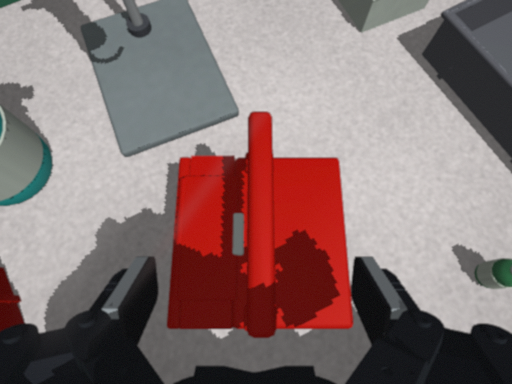

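Bar centre is at column 260 and the finger centre at about 255. A small correction, then close.

Call:
drive_tool(
  moves=[
    [[1,-0.0045,0.0025,0,-0.003,-0.002,-0.005],[0.6,0,0,0,0,0,0],[0.3,0,0,0,0,0,0],[0,0,0,0,0,0,0],[0,0,0,0,0,0,0],[0,0,0,0,0,0,0],[0,0,0,0,0,0,0],[0,0,0,0,0,0,0]],
  ],
)

```text
clock: 9.95
position: [526.7, 41.9, 161.9]
ee_rot: [0.918, -0.235, 0.309, 0.078]
contact_force: [-0.6, -0.0, 0.8]
gripper_width: 11.0
```

```bash
python3 - <<'E'
from h import *
s=log();print(s['joints'],s['contact_force'])
Rm=lean(np.radians(37));g=o-34*px+175*Z
plan(mk(Rm,g+19*Rm[:,2]),N=1)
shot('wrist','w8')
E
```

```text
[ 0.2556  0.1311 -1.0211  1.7615 -0.434  -0.8548] [-0.6417 -0.0303  0.8282]
rel shift m [-0.0008  0.0011  0.002 ] rotvec [-0.0029 -0.0034 -0.0012] deg 0.26689053457919415
N 1 row [-0.0008  0.0011  0.002 ] [-0.0029 -0.0034 -0.0012]
```

View pics/w8.png

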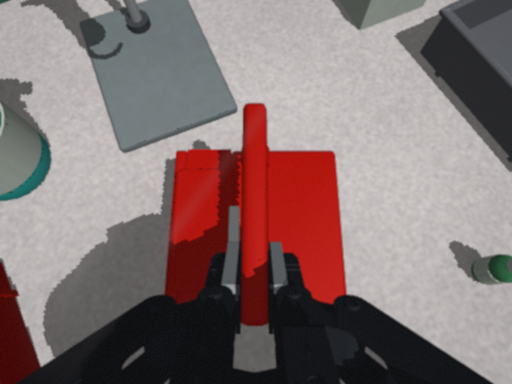

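The bar is pinched (width 11 mm). Lifting a little and checking.

Call:
drive_tool(
  moves=[
    [[0,0.003,0,-0.004,0,0,0],[0,0.006,0,-0.008,0,0,0],[0,0.009,0,-0.012,0,0,0],[0,0.009,0,-0.012,0,0,0],[0,0,0,0,0,0,0],[0,0,0,0,0,0,0],[0,0,0,0,0,0,0]],
  ],
)

```text
clock: 10.7
position: [520.7, 42.0, 197.8]
ee_rot: [0.922, -0.233, 0.3, 0.078]
contact_force: [-0.9, 0.5, -3.1]
gripper_width: 11.0
```

```bash
python3 - <<'E'
from h import *
s=log();print(s['joints'],s['contact_force'],s['wrist_torque'],s['position'])
T,_=cur();print('tilt',np.degrees(np.arccos(-T[2,2])),np.degrees(np.arctan2(T[1,2],T[0,2])))
im,d,P,c=shot('wrist','w9');shot('side','s9')
E
python3 -c "
import cv2
s=cv2.imread('pics/s9.png');cv2.imwrite('pics/s9c.png',cv2.resize(s[120:280,140:300],(600,600),interpolation=cv2.INTER_CUBIC))"
```

```text
[ 0.4165  0.0696 -0.9733  1.3631 -0.4987 -0.5722] [-0.9407  0.4584 -3.1206] [0.8867 1.6752 0.0431] [520.6797  41.9908 197.8448]
tilt 36.064093195085256 -28.784986927280073
```

View pics/w9.png

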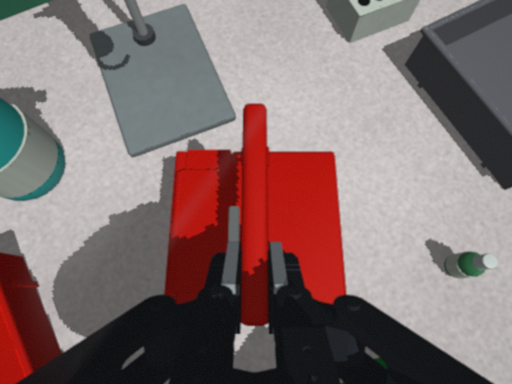

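View pics/s9c.png

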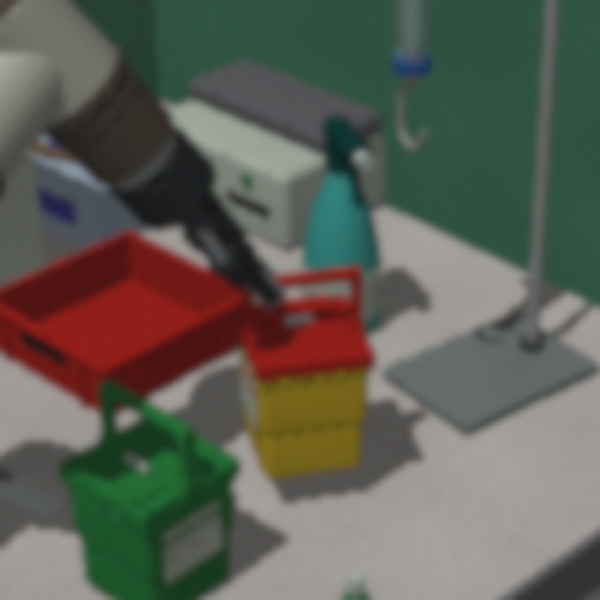

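It lifts clear with no slip: the view in hand is unchanged. Vertical force reads about −3 N and is still settling. Now measuring the handle in the tool frame.

```bash
cat >> h.py <<'E'
def handle(n='x',yawp=None):
    """lid/bar in world from wrist view while pot is held"""
    T,s=cur();im,d,P,c=shot('wrist',n)
    hsv=cv2.cvtColor(im,cv2.COLOR_RGB2HSV);H,S,V=[hsv[...,i].astype(int) for i in range(3)]
    red=((H<8)|(H>172))&(S>120)&(V>40)&(np.linalg.norm(P-T[:3,3],axis=-1)<150)
    z=P[...,2];zm=np.percentile(z[red],[50,99])
    lid=red&(abs(z-zm[0])<25); A=P[lid]
    # plane fit lid, robust
    for _ in range(4):
        cc=A.mean(0);n_=np.linalg.svd(A-cc,full_matrices=False)[2][2];n_*=np.sign(n_[2]);dist=(P[red]-cc)@n_
        A=P[red][abs(dist)<2]
    dist=(P-cc)@n_
    bar=red&(dist>50)&(dist<60)
    B=P[bar];r=cv2.minAreaRect(B[:,:2].astype(np.float32));L=cv2.minAreaRect(A[:,:2].astype(np.float32))
    print('normal',n_,'lid z',cc[2],'lidrect',L,'\nbar',r,np.median(z[bar]))
    return im,P,T,cc,n_,A,B
E
python3 - <<'E'
from h import *
im,P,T,cc,n_,A,B=handle('w10')
x=T[:3,2]*[1,1,0];x/=np.linalg.norm(x)
t=B[:,:2]@x[:2];print('bar far end',np.percentile(t,99.5)-T[:3,3]@x, 'near',np.percentile(t,.5)-T[:3,3]@x, 'z top rel TCP',np.median(B[:,2])-T[2,3])
l=A@x;print('lid ext',np.percentile(l,[.5,99.5])-T[:3,3]@x)
print(arm.read_state()['contact_force'])
E
```

```text
normal [ 0.0071 -0.0471  0.9989] lid z 162.30571529300835 lidrect ((543.2406005859375, 27.555213928222656), (101.03703308105469, 93.17727661132812), 61.06138229370117) 
bar ((537.675048828125, 26.324382781982422), (37.926700592041016, 101.35289764404297), 51.28255081176758) 215.71434063794896
bar far end 72.65725986745929 near -27.26236961075051 z top rel TCP 17.92521600686584
lid ext [-16.936  71.942]
[ 0.1732 -0.3643 -2.677 ]
```

Call:
drive_tool(
  moves=[
    [[0,0.006,0,-0.008,0,0,0],[0,0.009,0,-0.0125,0,0,0],[0,0.012,0,-0.016,0,0,0],[0,0.012,0,-0.016,0,0,0],[0,0.012,0,-0.016,0,0,0],[0,0.012,0,-0.016,0,0,0],[0,0.009,0,-0.0125,0,0,0],[0,0.004,0,-0.006,0,0,0],[0,0,0,0,0,0,0]],
  ],
)

```text
clock: 11.75
position: [519.6, 35.9, 324.4]
ee_rot: [0.922, -0.238, 0.294, 0.084]
contact_force: [0.5, -0.1, -2.7]
gripper_width: 11.5
```

```bash
cat >> h.py <<'E'
HO=np.array([675.5,38.5,0]);sx=np.array([.9928,-.1196,0]);sy=np.array([.1196,.9928,0])
def tcpfor(dy,z,yd=-20,th=37,dx=0,off=(21.5,13.5)):
    yy=np.radians(yd);x=np.array([np.cos(yy),np.sin(yy),0])
    return mk(lean(np.radians(th),yy),HO+dx*sx+dy*sy+z*Z-off[0]*x-off[1]*Z)
E
python3 - <<'E'
from h import *
s=log();print(s['joints'],s['position'],s['contact_force'])
T=tcpfor(-60,324);print(T[:3,3]);plan(T,N=8)
E
```

```text
[ 0.6106 -0.059  -0.6946  0.8024 -0.8264 -0.0734] [519.5973  35.9055 324.3963] [ 0.4929 -0.1213 -2.6529]
[648.1206 -13.7146 310.5   ]
rel shift m [ 0.1031 -0.0197  0.0904] rotvec [ 0.1075  0.0265 -0.1211] deg 9.400866379748848
N 8 row [ 0.0129 -0.0012  0.0115] [ 0.0134  0.0033 -0.0151]
```

Call:
drive_tool(
  moves=[
    [[0,0.008,-0.001,0.007,0.012,0.003,-0.014],[0,0.013,-0.001,0.0115,0.014,0.003,-0.016],[0,0.014,-0.0012,0.012,0.014,0.003,-0.016],[0,0.014,-0.0012,0.012,0.014,0.003,-0.016],[0,0.014,-0.0012,0.012,0.014,0.003,-0.016],[0,0.014,-0.0012,0.012,0.014,0.003,-0.015],[0,0.013,-0.001,0.011,0.012,0.003,-0.014],[0,0.008,-0.001,0.007,0.008,0.003,-0.01],[0,0,0,0,0,0,0]],
  ],
)

```text
clock: 12.65
position: [638.3, -19.2, 296.7]
ee_rot: [0.937, -0.166, 0.301, 0.064]
contact_force: [0.2, 0.0, -3.0]
gripper_width: 10.9
```

```bash
python3 - <<'E'
from h import *
s=log();print(s['joints'],s['position'],s['contact_force'])
T=tcpfor(-60,324);plan(T,N=2)
im,P,T,cc,n_,A,B=handle('w11')
shot('side','s11')
E
```

```text
[ 0.3155  0.1223 -0.588   0.8615 -0.5197  0.214 ] [638.3292 -19.1612 296.7057] [ 0.1794  0.043  -2.9629]
rel shift m [ 0.0141 -0.0083 -0.0071] rotvec [0.0209 0.0215 0.0051] deg 1.7409179853969206
N 2 row [ 0.007  -0.0042 -0.0035] [0.0104 0.0107 0.0025]
normal [ 0.0224 -0.0326  0.9992] lid z 261.14885273866463 lidrect ((662.2338256835938, -30.21874237060547), (100.92484283447266, 93.43609619140625), 69.43669891357422) 
bar ((657.550048828125, -31.628135681152344), (38.124759674072266, 101.18116760253906), 59.06021499633789) 314.53647817118565
```

View pics/w11.png

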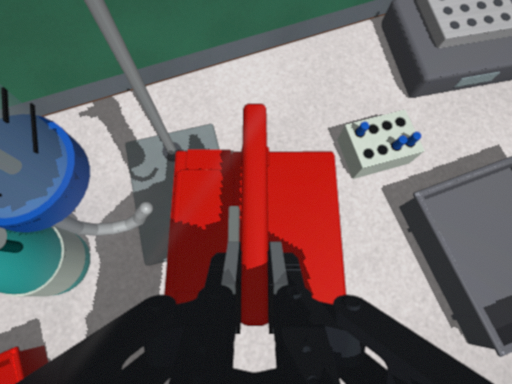

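View pics/s11.png

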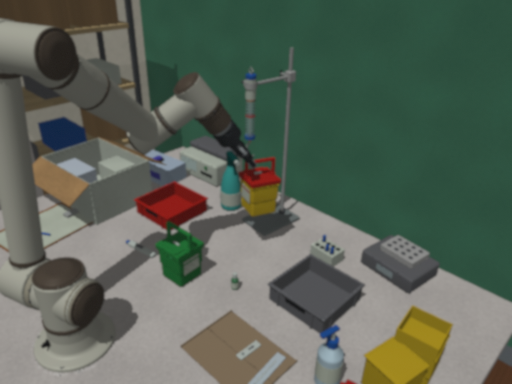

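Wrist 11 shows the hook ahead and left: tip at (145,210), wire running to (75,222), and the blue tube end at (45,165). Measuring the tip.

```bash
python3 - <<'E'
from h import *
im,d,P,c=shot('wrist')
sub=P[195:245,60:160];m=(sub[...,2]>270)&(sub[...,2]<350)
pts=sub[m]
idx=np.argwhere(m)
for u0 in range(60,160,8):
    k=(idx[:,1]+60>=u0)&(idx[:,1]+60<u0+8)
    if k.any(): print(u0,k.sum(),pts[k].mean(0),pts[k][:,2].max(), ((pts[k].mean(0)-HO)@sy,(pts[k].mean(0)-HO)@sx))
sub=P[110:245,0:95];m=(sub[...,2]>330)&(sub[...,2]<700)
print('tube pts',m.sum())
q=sub[m];k=(q[:,2]>355)&(q[:,2]<375);print(k.sum(),q[k].mean(0),q[k].min(0),q[k].max(0))
E
```

```text
60 70 [677.5695  51.7551 319.9205] 324.65400671656863 (np.float64(13.407213831772992), np.float64(0.46928127413002124))
68 120 [678.4095  51.0768 314.6603] 320.21875529223905 (np.float64(12.834186140055404), np.float64(1.3843257961945072))
76 109 [678.598   50.9118 307.6619] 312.7875599164803 (np.float64(12.692991662412588), np.float64(1.5912613691498743))
84 101 [678.7583  49.9756 301.5476] 305.53323089439573 (np.float64(11.7827086617105), np.float64(1.8623708346986458))
92 100 [678.6945  48.2972 296.5913] 300.6743674249527 (np.float64(10.108752021611012), np.float64(1.9997569163540565))
100 96 [678.7403  45.6708 293.3789] 295.9281479893757 (np.float64(7.506702165504768), np.float64(2.359355542747492))
108 93 [678.3583  42.6883 290.9828] 293.16878457017583 (np.float64(4.500021529312719), np.float64(2.336806742702291))
116 95 [677.9212  38.9501 290.2455] 292.1799312144269 (np.float64(0.7363983192065361), np.float64(2.3498933723521063))
124 98 [677.391   34.7463 290.8371] 294.0643940634968 (np.float64(-3.500519156962468), np.float64(2.32633567191026))
132 122 [676.2716  28.7417 297.2547] 306.4389827964883 (np.float64(-9.595755799603719), np.float64(1.9331459077010935))
140 159 [675.457   22.6437 305.5765] 311.1962746762286 (np.float64(-15.74729609336044), np.float64(1.8537120641105924))
148 67 [675.5276  18.5729 308.6263] 311.2811012262831 (np.float64(-19.78031346978739), np.float64(2.410683206476607))
tube pts 8993
3907 [669.2343  30.0879 369.26  ] [661.3947  21.2315 359.9956] [692.3475  48.5102 374.9968]
```

```bash
sed -i 's/HO=np.array(\[675.5,38.5,0\])/HO=np.array([678.3,38.3,0])/; s/off=(21.5,13.5)/off=(21.5,13)/' h.py; python3 - <<'E'
from h import *
plan(tcpfor(-52,323),N=2)
E
```

```text
rel shift m [ 0.0146 -0.0163 -0.0047] rotvec [0.0192 0.0201 0.0055] deg 1.621046961774629
N 2 row [ 0.0073 -0.0082 -0.0023] [0.0096 0.01   0.0028]
```

Call:
drive_tool(
  moves=[
    [[0,0.0073,-0.0082,-0.0023,0.0096,0.01,0.003],[0,0.0073,-0.0082,-0.0023,0.0096,0.01,0.003],[0,0,0,0,0,0,0]],
  ],
)

```text
clock: 13.1
position: [652.3, -3.5, 312.4]
ee_rot: [0.933, -0.164, 0.314, 0.054]
contact_force: [0.7, -0.5, -3.9]
gripper_width: 10.8
```

```bash
python3 - <<'E'
from h import *
plan(tcpfor(-45,323),N=2)
im,P,T,cc,n_,A,B=handle('w12')
x=T[:3,2]*[1,1,0];x/=np.linalg.norm(x)
t=B@x;print(np.percentile(t,[.5,99.5])-T[:3,3]@x, np.percentile(B[:,2],[5,50,95])-T[2,3], cc[2]-T[2,3])
print(T[:3,3])
E
```

```text
rel shift m [-0.0024 -0.0044  0.0012] rotvec [-0.0038 -0.0034  0.0001] deg 0.2922793584668927
N 2 row [-0.0012 -0.0022  0.0006] [-0.0019 -0.0017  0.0001]
normal [-0.0069 -0.0439  0.999 ] lid z 277.3645249073929 lidrect ((677.5457763671875, -14.064517974853516), (101.4620361328125, 93.1474380493164), 69.61559295654297) 
bar ((673.6982421875, -11.525074005126953), (38.103660583496094, 101.74231719970703), 70.09161376953125) 330.6565051145931
[-27.579   72.4618] [16.717  18.2579 19.4944] -35.03403829565201
[652.2767  -3.5335 312.3986]
```

```bash
python3 - <<'E'
from h import *
plan(tcpfor(-22,321),N=3)
E
```

```text
rel shift m [-0.0071 -0.0275 -0.0005] rotvec [-0.0026 -0.0024 -0.    ] deg 0.20025026992911343
N 3 row [-0.0024 -0.0092 -0.0002] [-0.0009 -0.0008 -0.    ]
```

Call:
drive_tool(
  moves=[
    [[0,-0.0024,-0.009,-0.0002,0,0,0],[0,-0.0024,-0.009,-0.0002,0,0,0],[0,-0.0024,-0.009,-0.0002,0,0,0],[0,0,0,0,0,0,0]],
  ],
)

```text
clock: 13.55
position: [655.1, 26.4, 307.8]
ee_rot: [0.934, -0.164, 0.314, 0.054]
contact_force: [0.2, -0.8, -3.3]
gripper_width: 10.9
```

```bash
python3 - <<'E'
from h import *
plan(tcpfor(0,321),N=3)
im,d,P,c=shot('wrist','w13');T,s=cur();print(s['contact_force'],T[:3,3])
x=T[:3,2]*[1,1,0];x/=np.linalg.norm(x)
H=T[:3,3]+21.5*x+13*Z;print('H in stand',(H-HO)@sx,(H-HO)@sy,H[2])
E
```

```text
rel shift m [-0.0029 -0.0191 -0.0024] rotvec [-0.0034 -0.0025  0.0005] deg 0.24593032971208334
N 3 row [-0.001  -0.0064 -0.0008] [-0.0011 -0.0008  0.0002]
[-1.2206  0.1621 -3.7315] [654.7794  25.6792 307.6384]
H in stand -0.8860962881588779 -20.148130980981946 320.6384112508228
```

View pics/w13.png

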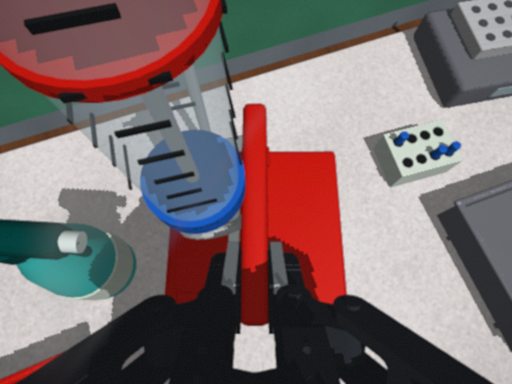

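The tube end (192,180) is left of the bar (255,150), and the bar is at about 25 mm above the seat. Sliding in slowly.

Call:
drive_tool(
  moves=[
    [[0,-0.0015,-0.005,-0.0008,0,0,0],[0,-0.0015,-0.005,-0.0008,0,0,0],[0,-0.001,-0.004,-0.0004,0,0,0],[0,0,0,0,0,0,0]],
  ],
)

```text
clock: 14.0
position: [655.3, 41.4, 306.5]
ee_rot: [0.934, -0.164, 0.313, 0.054]
contact_force: [0.0, -0.4, -3.6]
gripper_width: 10.7
```

```bash
cat >> h.py <<'E'
def where(off=(21.5,13)):
    T,s=cur();x=T[:3,2]*[1,1,0];x/=np.linalg.norm(x)
    H=T[:3,3]+off[0]*x+off[1]*Z;print('H in stand',(H-HO)@sx,(H-HO)@sy,H[2],'F',s['contact_force'],'lean',np.degrees(np.arccos(-T[2,2])),'yaw',np.degrees(np.arctan2(x[1],x[0])),'J',s['joints'],'t',s['clock'])
E
python3 - <<'E'
from h import *
where();plan(tcpfor(0,321),N=1);shot('wrist','w14');shot('side','s14')
s=cv2.imread('pics/s14.png');cv2.imwrite('pics/s14c.png',cv2.resize(s[60:230,180:320],(494,600),interpolation=cv2.INTER_CUBIC))
E
```

```text
H in stand -2.2257552390049145 -4.477058632418085 319.483832503138 F [ 0.0132 -0.3567 -3.5836] lean 37.08893629364727 yaw -19.8241912013794 J [ 0.4088  0.1484 -0.5497  0.8988 -0.5562  0.1065] t 14.0
rel shift m [ 0.0018 -0.0049 -0.0005] rotvec [-0.0019 -0.0015 -0.0002] deg 0.13872102099432596
N 1 row [ 0.0018 -0.0049 -0.0005] [-0.0019 -0.0015 -0.0002]
```

View pics/s14c.png

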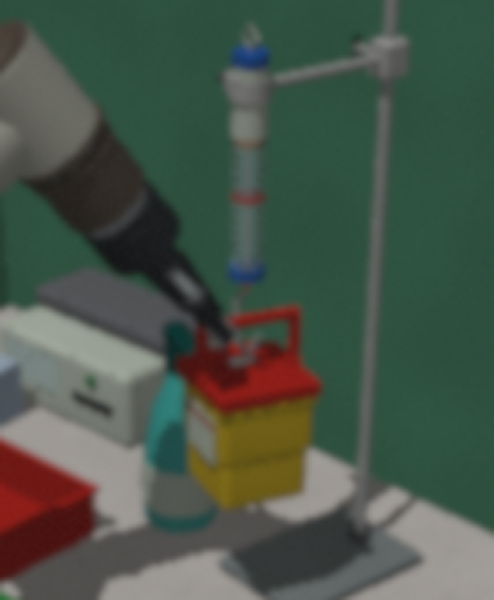

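View pics/w14.png

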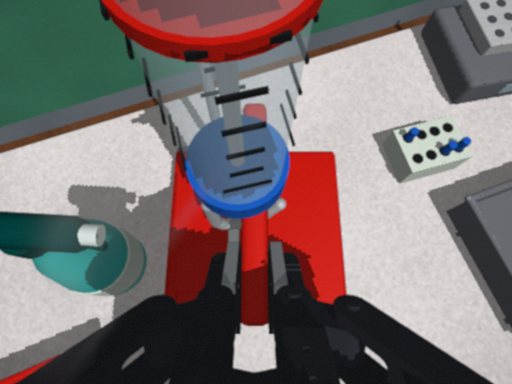

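The hook tip at (280,203) is to the right of the bar, so the bar is inside the hook. A last 4 mm, then lowering.

Call:
drive_tool(
  moves=[
    [[0,0.0015,-0.004,-0.0005,0,0,0],[0,-0.003,0,0.004,0,0,0],[0,-0.006,0,0.008,0,0,0],[0,-0.003,0,0.004,0,0,0],[0,0,0,0,0,0,0]],
  ],
)

```text
clock: 14.6
position: [657.7, 44.3, 286.9]
ee_rot: [0.934, -0.165, 0.313, 0.054]
contact_force: [0.3, -1.4, -3.7]
gripper_width: 10.8
```

```bash
python3 - <<'E'
from h import *
where();plan(tcpfor(0,295),N=1)
E
```

```text
H in stand -0.21897722738619685 -1.2921976251132747 299.9268042286385 F [ 0.288  -1.4102 -3.6581] lean 37.09398789920203 yaw -19.864658964377583 J [ 0.392   0.1678 -0.5887  0.9772 -0.512   0.0272] t 14.6
rel shift m [-0.003  -0.0013  0.0039] rotvec [-0.0014 -0.0016 -0.0014] deg 0.14688986632330814
N 1 row [-0.003  -0.0013  0.0039] [-0.0014 -0.0016 -0.0014]
```

Call:
drive_tool(
  moves=[
    [[0,-0.003,-0.0005,0.004,0,0,0],[0,-0.003,-0.0005,0.004,0,0,0],[0,-0.003,0,0.004,0,0,0],[0,-0.003,0,0.004,0,0,0],[0,0,0,0,0,0,0]],
  ],
)

```text
clock: 15.1
position: [659.0, 45.8, 267.0]
ee_rot: [0.933, -0.165, 0.315, 0.054]
contact_force: [-0.5, 0.5, -1.7]
gripper_width: 11.0
```

```bash
python3 - <<'E'
from h import *
where()
E
```

```text
H in stand 0.8931585739854688 0.3110255733747439 280.0434901694649 F [-0.484   0.4584 -1.6764] lean 37.24237194664753 yaw -19.710752968872605 J [ 0.3636  0.1853 -0.6344  1.0861 -0.4607 -0.0718] t 15.1
```

The spring is taking the load, so the hook engaged. About 17 mm more.

Call:
drive_tool(
  moves=[
    [[0,-0.003,0,0.004,0,0,0],[0,-0.003,0,0.004,0,0,0],[0,-0.003,0,0.004,0,0,0],[0,0,0,0,0,0,0],[0,0,0,0,0,0,0]],
  ],
)

```text
clock: 15.6
position: [660.4, 45.5, 255.3]
ee_rot: [0.932, -0.165, 0.318, 0.053]
contact_force: [-2.1, -0.5, -0.9]
gripper_width: 11.0
```

```bash
python3 - <<'E'
from h import *
where();shot('side','s15')
s=cv2.imread('pics/s15.png');cv2.imwrite('pics/s15c.png',cv2.resize(s[60:230,180:320],(494,600),interpolation=cv2.INTER_CUBIC))
E
```

```text
H in stand 2.3235185175787945 0.2643456867715127 268.34416747072373 F [-2.0817 -0.4879 -0.9165] lean 37.56790936753069 yaw -19.58696896750768 J [ 0.3353  0.1959 -0.6646  1.1818 -0.4256 -0.1534] t 15.6
```

View pics/s15c.png

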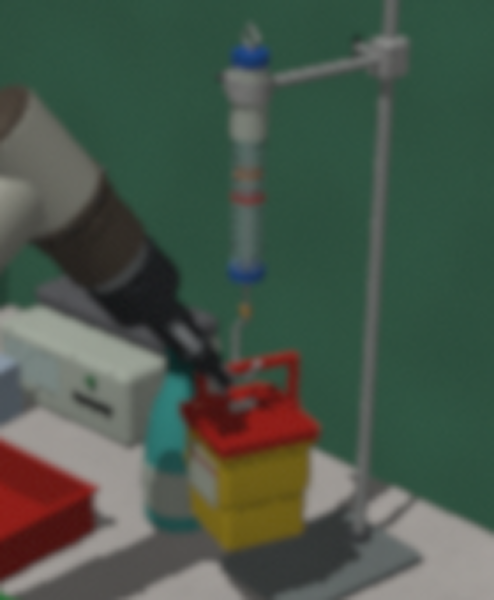

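The pointer (crop y≈174) is nearing the red tape (y≈198), with about 1 N still in the hand. A last ~9 mm, then release.

Call:
drive_tool(
  moves=[
    [[0,-0.004,0,0.002,0,0,0],[0,-0.0035,0,0.002,0,0,0],[0,-0.002,0,0.002,0,0,0],[0,0,0,0,0,0,0],[0,0,0,0,0,0,0]],
  ],
)

```text
clock: 16.15
position: [658.3, 46.5, 247.5]
ee_rot: [0.931, -0.166, 0.32, 0.053]
contact_force: [0.0, -1.1, -0.6]
gripper_width: 10.6
```

```bash
python3 - <<'E'
from h import *
where()
E
```

```text
H in stand 0.17129012508025204 1.0649017925140047 260.4618662315431 F [ 0.0475 -1.0672 -0.5983] lean 37.87459494478425 yaw -19.555992830800243 J [ 0.3153  0.199  -0.6909  1.2634 -0.4041 -0.2262] t 16.15
```

Call:
drive_tool(
  moves=[
    [[0,-0.002,0.001,0.0025,0,0,0],[0.15,0,0,0,0,0,0],[0.3,0,0,0,0,0,0],[0.6,0,0,0,0,0,0],[1,0,0,0,0,0,0],[1,0,0,0,0,0,0],[1,0,0,0,0,0,0]],
  ],
)

```text
clock: 16.85
position: [658.5, 47.5, 244.4]
ee_rot: [0.931, -0.165, 0.321, 0.052]
contact_force: [0.8, -0.3, -0.2]
gripper_width: 81.4
```

```bash
python3 - <<'E'
from h import *
where();shot('wrist','w16')
E
```

```text
H in stand 0.20992672390705025 2.145072627222224 257.419380332941 F [ 0.8286 -0.2796 -0.223 ] lean 37.89926800336187 yaw -19.192407774897937 J [ 0.3066  0.2013 -0.6983  1.2916 -0.3924 -0.2471] t 16.85
```

View pics/w16.png

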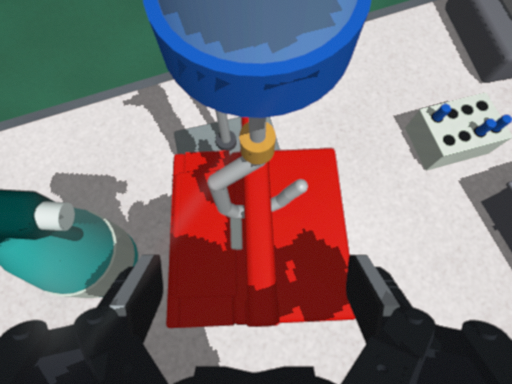

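The pot hangs on the hook (bar at column 258, hook wire crossing at about (235,200)), and the open fingers straddle it clear on both sides. Waiting for it to settle.

Call:
drive_tool(
  moves=[
    [[1,0,0,0,0,0,0],[1,0,0,0,0,0,0],[1,0,0,0,0,0,0],[1,0,0,0,0,0,0],[1,0,0,0,0,0,0],[1,0,0,0,0,0,0],[1,0,0,0,0,0,0],[1,0,0,0,0,0,0],[1,0,0,0,0,0,0],[1,0,0,0,0,0,0],[1,0,0,0,0,0,0],[1,0,0,0,0,0,0],[1,0,0,0,0,0,0],[1,0,0,0,0,0,0],[1,0,0,0,0,0,0],[1,0,0,0,0,0,0],[1,0,0,0,0,0,0],[1,0,0,0,0,0,0],[1,0,0,0,0,0,0],[1,0,0,0,0,0,0]],
  ],
)

```text
clock: 18.9
position: [658.5, 47.5, 244.5]
ee_rot: [0.931, -0.165, 0.321, 0.052]
contact_force: [-0.4, 0.0, 0.1]
gripper_width: 85.7
```

Call:
drive_tool(
  moves=[
    [[1,0,0,0,0,0,0],[1,0,0,0,0,0,0],[1,0,0,0,0,0,0],[1,0,0,0,0,0,0],[1,0,0,0,0,0,0],[1,0,0,0,0,0,0],[1,0,0,0,0,0,0],[1,0,0,0,0,0,0],[1,0,0,0,0,0,0],[1,0,0,0,0,0,0],[1,0,0,0,0,0,0],[1,0,0,0,0,0,0],[1,0,0,0,0,0,0],[1,0,0,0,0,0,0],[1,0,0,0,0,0,0],[1,0,0,0,0,0,0],[1,0,0,0,0,0,0],[1,0,0,0,0,0,0],[1,0,0,0,0,0,0],[1,0,0,0,0,0,0]],
  ],
)

```text
clock: 20.9
position: [658.5, 47.5, 244.5]
ee_rot: [0.931, -0.165, 0.321, 0.052]
contact_force: [-0.3, -0.1, -0.1]
gripper_width: 85.1
```

```bash
python3 - <<'E'
from h import *
where()
im,d,P,c=shot('side','s17');shot('wrist','w17');im2,d2,P2,c2=shot('top','t17')
s=cv2.imread('pics/s17.png');cv2.imwrite('pics/s17c.png',cv2.resize(s[65:175,215:285],(380,600),interpolation=cv2.INTER_CUBIC))
hsv=cv2.cvtColor(im,cv2.COLOR_RGB2HSV)
for v in range(72,145): print(v,hsv[v,246:254].mean(0).astype(int),im[v,249], end=' | ')
E
```

```text
H in stand 0.20258863063399038 2.1978999028512134 257.4591941659248 F [-0.3216 -0.0931 -0.0623] lean 37.90197571182979 yaw -19.184092790955432 J [ 0.3067  0.2013 -0.6983  1.2916 -0.3924 -0.2471] t 20.9
72 [93 71 90] [ 76  94 102] | 73 [105 121 104] [ 62  85 116] | 74 [107 163 118] [ 46  76 127] | 75 [108 185 120] [ 34  70 127] | 76 [108 190 112] [ 29  63 119] | 77 [108 184 102] [ 26  58 108] | 78 [108 146  97] [ 40  62 103] | 79 [107  75  97] [ 68  81 101] | 80 [ 92  21 103] [ 98 105 107] | 81 [ 56  12 114] [114 119 114] | 82 [ 48  13 116] [116 121 114] | 83 [ 44   9 112] [115 117 113] | 84 [ 38   4 107] [112 113 111] | 85 [ 33   3 105] [110 110 109] | 86 [ 39   2 105] [109 110 109] | 87 [ 34   3 104] [109 109 108] | 88 [ 43   6 101] [104 105 103] | 89 [50 10 95] [ 98 100  97] | 90 [49 15 94] [94 97 92] | 91 [ 50  17 103] [103 107 100] | 92 [ 49  19 112] [113 119 110] | 93 [ 50  18 116] [118 124 115] | 94 [ 49  17 117] [119 125 116] | 95 [ 49  17 118] [120 125 117] | 96 [ 50  18 118] [119 125 116] | 97 [ 50  17 117] [119 125 116] | 98 [ 56  18 115] [117 123 115] | 99 [ 68  25 108] [1
[... 696 characters left out ...]
[ 88 103  99] | 123 [79 50 94] [ 87 103  98] | 124 [80 51 95] [ 87 103  98] | 125 [80 51 94] [ 87 103  98] | 126 [80 50 94] [ 87 103  99] | 127 [80 51 94] [ 87 102  98] | 128 [81 50 93] [ 86 101  97] | 129 [81 49 92] [ 86 101  97] | 130 [81 51 93] [ 86 102  98] | 131 [81 52 93] [ 85 101  98] | 132 [85 52 92] [ 85 100  98] | 133 [94 57 93] [ 83  97 100] | 134 [102  74  96] [ 78  91 100] | 135 [105  96  99] [ 71  85 100] | 136 [107 122 101] [ 60  77 101] | 137 [108 152 101] [ 45  67 102] | 138 [107 172  96] [ 33  60 101] | 139 [104 154  88] [35 61 95] | 140 [ 95 114  78] [48 68 83] | 141 [81 91 76] [56 74 71] | 142 [75 92 78] [58 76 67] | 143 [74 91 79] [59 77 67] | 144 [74 91 80] [59 78 68] |
```

View pics/s17c.png

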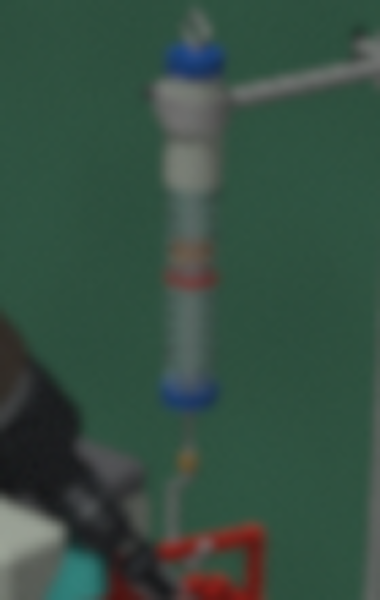

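View pics/w17.png

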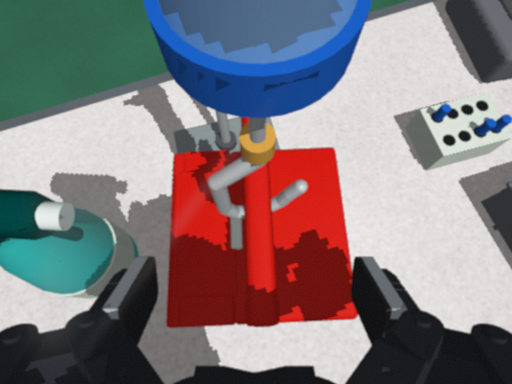

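In side 17 the pointer rests at row ≈111, above the red tape at row ≈116. It sank about 34 mm from its unloaded row 100.5 (3.28 mm/px), so about 340 to 370 g. The 3.4 to 3.7 N hand reading agrees. Wrist 17 is identical to wrist 16, so it has settled. Under 500 g means the **grey** crate. Regrasping.

Call:
drive_tool(
  moves=[
    [[0.7,0,0,0,0,0,0],[0.5,0,0,0,0,0,0],[0.3,0,0,0,0,0,0],[0.2,0,0,0,0,0,0],[0.1,0,0,0,0,0,0],[0,0,0,0,0,0,0],[0,0,0,0,0,0,0],[0,0,0,0,0,0,0],[0,0,0,0,0,0,0]],
  ],
)

```text
clock: 21.95
position: [658.2, 46.6, 244.3]
ee_rot: [0.931, -0.165, 0.32, 0.052]
contact_force: [-0.6, -0.8, -0.1]
gripper_width: 11.3
```

```bash
python3 - <<'E'
from h import *
where()
im,P,T,cc,n_,A,B=handle('w18')
x=T[:3,2]*[1,1,0];x/=np.linalg.norm(x)
t=B@x;print(np.percentile(t,[.5,99.5])-T[:3,3]@x, np.percentile(B[:,2],[5,50,95])-T[2,3], cc[2]-T[2,3])
E
```

```text
H in stand 0.03612730934958926 1.2391061708890012 257.27833931220135 F [-0.5721 -0.7946 -0.0646] lean 37.88969281249329 yaw -19.343246295181007 J [ 0.3061  0.2012 -0.6987  1.291  -0.3936 -0.2471] t 21.95
normal [ 0.0014 -0.0506  0.9987] lid z 213.95750824008695 lidrect ((678.5623168945312, 37.82551193237305), (100.88265228271484, 103.77613830566406), 69.50959777832031) 
bar ((674.5602416992188, 38.618751525878906), (38.57109832763672, 92.68992614746094), 67.01893615722656) 267.53669519393316
[-27.6744  62.0643] [21.5405 23.2584 24.597 ] -30.3208310721144
```

View pics/w18.png

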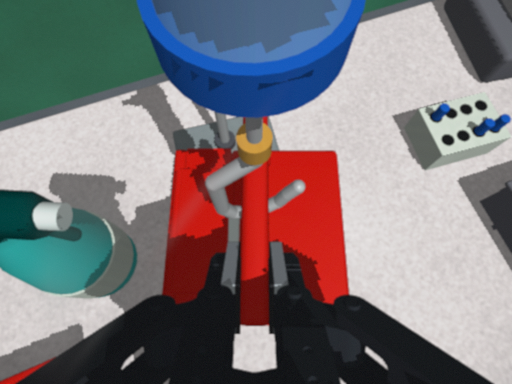

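The bar is gripped again, with bar top at 267.5 mm, giving a stretch of about 33 mm. Lifting to free the hook.

Call:
drive_tool(
  moves=[
    [[0,0.003,0,-0.004,0,0,0],[0,0.006,0,-0.008,0,0,0],[0,0.006,0,-0.008,0,0,0],[0,0.006,0,-0.008,0,0,0],[0,0.006,0,-0.008,0,0,0],[0,0,0,0,0,0,0],[0,0,0,0,0,0,0]],
  ],
)

```text
clock: 22.7
position: [654.9, 47.6, 283.1]
ee_rot: [0.933, -0.164, 0.315, 0.052]
contact_force: [0.0, 0.1, -4.4]
gripper_width: 10.9
```

```bash
python3 - <<'E'
from h import *
where((21.5,18));plan(tcpfor(0,320,off=(21.5,18)),N=2)
im,P,T,cc,n_,A,B=handle('w19')
x=T[:3,2]*[1,1,0];x/=np.linalg.norm(x)
print(np.percentile(B[:,2],[5,50,95])-T[2,3], cc[2]-T[2,3])
E
```

```text
H in stand -3.3716303816226665 1.7702147172075606 301.1149099801312 F [ 0.0488  0.0786 -4.3666] lean 37.23161470898028 yaw -19.378700123245842 J [ 0.3909  0.1653 -0.607   1.006  -0.4975 -0.003 ] t 22.7
rel shift m [ 0.0144  0.0006 -0.0128] rotvec [-0.0066 -0.004  -0.0008] deg 0.4431653584099052
N 2 row [ 0.0072  0.0003 -0.0064] [-0.0033 -0.002  -0.0004]
normal [ 0.0116 -0.0514  0.9986] lid z 252.54141089241077 lidrect ((674.5508422851562, 39.06100845336914), (100.88215637207031, 103.02733612060547), 70.10063934326172) 
bar ((656.8251342773438, 46.022064208984375), (38.45372009277344, 60.58740234375), 67.88565826416016) 306.3624226600375
[21.5311 23.2475 24.8188] -30.57349908772042
```

View pics/w19.png

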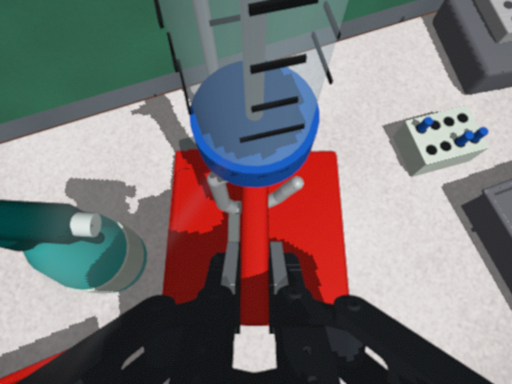

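Call:
drive_tool(
  moves=[
    [[0,0.0075,0,-0.0075,0,0,0],[0,0.007,0,-0.0065,0,0,0],[0,0,0,0,0,0,0]],
  ],
)

```text
clock: 23.05
position: [656.2, 44.9, 298.5]
ee_rot: [0.934, -0.164, 0.312, 0.054]
contact_force: [-0.1, 0.7, -3.4]
gripper_width: 11.0
```

```bash
python3 - <<'E'
from h import *
where((21.5,18));plan(tcpfor(-25,321,off=(21.5,18)),N=4)
E
```

```text
H in stand -1.8265534150162455 -0.9041157539737648 316.50386935351594 F [-0.0892  0.6606 -3.3984] lean 36.870230289022366 yaw -19.857155098384258 J [ 0.409   0.1577 -0.5599  0.9165 -0.5451  0.0846] t 23.05
rel shift m [0.0085 0.023  0.0007] rotvec [-0.0015  0.0023  0.0013] deg 0.17258526589703765
N 4 row [0.0021 0.0058 0.0002] [-0.0004  0.0006  0.0003]
```

Call:
drive_tool(
  moves=[
    [[0,0.004,0,-0.004,0,0,0],[0,0.0015,0.006,0,0,0,0],[0,0.0015,0.006,0,0,0,0],[0,0.0015,0.006,0,0,0,0],[0,0,0,0,0,0,0]],
  ],
)

```text
clock: 23.55
position: [652.3, 23.4, 303.3]
ee_rot: [0.935, -0.164, 0.309, 0.056]
contact_force: [-0.3, 0.3, -2.9]
gripper_width: 11.1
```

```bash
python3 - <<'E'
from h import *
where((21.5,18));plan(tcpfor(-60,325,off=(21.5,18)),N=4)
shot('wrist','w20')
E
```

```text
H in stand -3.169111846500914 -22.86494476965387 321.30505137379754 F [-0.2819  0.2996 -2.9482] lean 36.586103589701395 yaw -20.30899151396928 J [ 0.3808  0.1431 -0.5568  0.8816 -0.5445  0.1453] t 23.55
rel shift m [0.0114 0.0356 0.004 ] rotvec [0.0032 0.0072 0.0024] deg 0.4733537783183614
N 4 row [0.0028 0.0089 0.001 ] [0.0008 0.0018 0.0006]
```

View pics/w20.png

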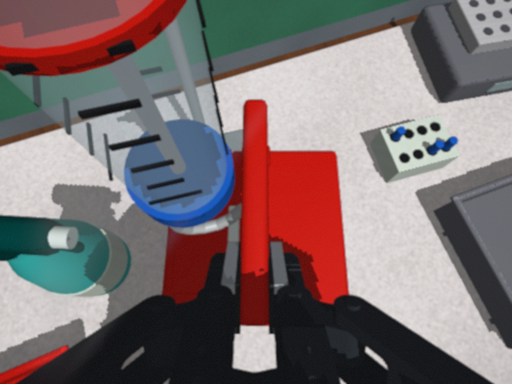

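The hook is clear of the bar (it sits left of it, at (205,225)). Moving out toward the grey crate and checking reach there.

Call:
drive_tool(
  moves=[
    [[0,0.003,0.009,0,0,0,0],[0,0.004,0.012,0,0,0,0],[0,0.004,0.014,0,0,0,0],[0,0.004,0.014,0,0,0,0],[0,0.004,0.014,0,0,0,0],[0,0.002,0.007,0,0,0,0],[0,0,0,0,0,0,0]],
  ],
)

```text
clock: 24.3
position: [643.1, -53.1, 316.7]
ee_rot: [0.935, -0.164, 0.308, 0.057]
contact_force: [-0.4, 0.9, -3.2]
gripper_width: 11.4
```

```bash
cat >> h.py <<'E'
G=np.array([566.,-347,0])
def tcpat(C,z,yd,th=37,off=(21.5,18)):
    yy=np.radians(yd);x=np.array([np.cos(yy),np.sin(yy),0])
    return mk(lean(np.radians(th),yy),np.array([C[0],C[1],0])+z*Z-off[0]*x-off[1]*Z)
E
python3 - <<'E'
from feas import *
where((21.5,18))
for yd in(-20,-35,-50,-65,-80):
  for th in(30,36):
    qs=q0
    for z in(320,240,182):
        q,e=ik(M,tcpat(G,z,yd,th),qs);print(yd,th,z,q,'OK' if e<1e-4 else e);qs=q
E
```

```text
H in stand -3.1260642262038547 -99.97359996065799 334.65240484974015 F [-0.4427  0.8875 -3.2051] lean 36.55204774210116 yaw -20.470081974913583 J [ 0.2574  0.1061 -0.5474  0.7874 -0.506   0.3438] t 24.3
-20 30 320 [-0.292   0.1447 -0.2616  0.0475 -0.6421  1.4834] OK
-20 30 240 [-0.2924  0.2141 -0.3953  0.0665 -0.4393  1.4616] OK
-20 30 182 [-0.2933  0.2823 -0.4848  0.1    -0.2821  1.4265] OK
-20 36 320 [-0.2893  0.1122 -0.3549  0.0763 -0.4773  1.4547] OK
-20 36 240 [-0.2915  0.1907 -0.5005  0.1346 -0.2542  1.394 ] OK
-20 36 182 [-0.3036  0.2714 -0.5228  0.0287 -0.16    1.5056] 0.021633263877498744
-35 30 320 [-0.2199  0.1362 -0.3789  0.3475 -0.5936  0.9363] OK
-35 30 240 [-0.2472  0.2035 -0.5637  0.5365 -0.3553  0.7439] OK
-35 30 182 [-0.3405  0.2677 -0.7188  0.9427 -0.16    0.3965] 0.018509234912060565
-35 36 320 [-0.2356  0.101  -0.5354  0.5845 -0.401   0.7153] OK
-35 36 240 [-0.3644  0.1788 -0.7343  1.0795 -0.16    0.2914] 0.03175440991443609
-35 36 182 [-0.338   0.266  -0.7151  0.9252 -0.16    0.4124] 0.1205833666346471
-50 30 320 [-0.171   0.1545 -0.4215  0.557  -0.6567  0.4809]
[... 409 characters left out ...]
 30 240 [-0.1634  0.2589 -0.5549  0.8143 -0.6035 -0.0489] OK
-65 30 182 [-0.2246  0.3167 -0.6718  1.0625 -0.4688 -0.2809] OK
-65 36 320 [-0.1319  0.1744 -0.5135  0.8628 -0.7104 -0.0565] OK
-65 36 240 [-0.2077  0.2417 -0.6752  1.1472 -0.5417 -0.3381] OK
-65 36 182 [-0.3106  0.3057 -0.7668  1.4879 -0.4476 -0.6261] OK
-80 30 320 [-0.0923  0.2581 -0.3086  0.6312 -0.9567 -0.0928] OK
-80 30 240 [-0.1132  0.3167 -0.4576  0.745  -0.7855 -0.2484] OK
-80 30 182 [-0.1416  0.3726 -0.5584  0.8808 -0.6639 -0.4007] OK
-80 36 320 [-0.0785  0.2463 -0.4074  0.8    -0.9162 -0.2505] OK
-80 36 240 [-0.1133  0.3102 -0.5524  0.9543 -0.7626 -0.4446] OK
-80 36 182 [-0.1568  0.37   -0.6454  1.1274 -0.6628 -0.6263] OK
```

```bash
python3 - <<'E'
from h import *
T=tcpat(G,322,-75,36.5);plan(T,N=14)
E
```

```text
rel shift m [0.0043 0.2849 0.0209] rotvec [-0.5668 -0.0035  0.774 ] deg 54.965751633578314
N 14 row [0.0076 0.0186 0.0068] [-0.0405 -0.0003  0.0553]
```

Call:
drive_tool(
  moves=[
    [[0,0.004,0.009,0.003,-0.02,0,0.028],[0,0.0076,0.0186,0.0068,-0.04,0,0.055],[0,0.0076,0.0186,0.0068,-0.04,0,0.055],[0,0.0076,0.0186,0.0068,-0.04,0,0.055],[0,0.0076,0.0186,0.0068,-0.04,0,0.055],[0,0.0076,0.0186,0.0068,-0.04,0,0.055],[0,0.0076,0.0186,0.0068,-0.04,0,0.055],[0,0.0076,0.0186,0.0068,-0.04,0,0.055],[0,0,0,0,0,0,0]],
  ],
)

```text
clock: 25.2
position: [632.6, -214.2, 308.8]
ee_rot: [0.858, -0.407, 0.284, 0.134]
contact_force: [1.5, 1.2, -4.5]
gripper_width: 11.2
```

```bash
python3 - <<'E'
from h import *
where((21.5,18));T=tcpat(G,322,-75,36.5);plan(T,N=8)
im,P,T,cc,n_,A,B=handle('w21')
z=P[...,2];m=(z>50)&(z<68)&(P[...,1]<-180)&(P[...,0]<720)&(P[...,0]>420)&(P[...,1]>-500)
print(m.sum(),P[m].min(0),P[m].max(0),cv2.minAreaRect(P[m][:,:2].astype(np.float32)))
E
```

```text
H in stand 0.35625987469641196 -271.06317299019287 326.8165619369406 F [ 1.5192  1.2452 -4.5498] lean 36.67224284763321 yaw -50.647214695027536 J [ 0.0511  0.1947 -0.4776  0.8684 -0.681  -0.0005] t 25.2
rel shift m [0.0301 0.1268 0.0283] rotvec [-0.2533 -0.0028  0.3397] deg 24.28132322321499
N 8 row [0.0061 0.0147 0.0053] [-0.0317 -0.0003  0.0425]
normal [-0.0118 -0.0631  0.9979] lid z 277.83406886124357 lidrect ((644.801513671875, -231.59837341308594), (101.63992309570312, 103.16140747070312), 39.16389083862305) 
bar ((642.265869140625, -235.27069091796875), (38.46428680419922, 101.71788787841797), 29.749608993530273) 331.44538604830336
2907 [ 467.4539 -446.9166   50.0151] [ 667.4995 -287.5758   63.2989] ((567.4910888671875, -367.2698974609375), (159.21763610839844, 200.13597106933594), 89.94625854492188)
```

View pics/w21.png

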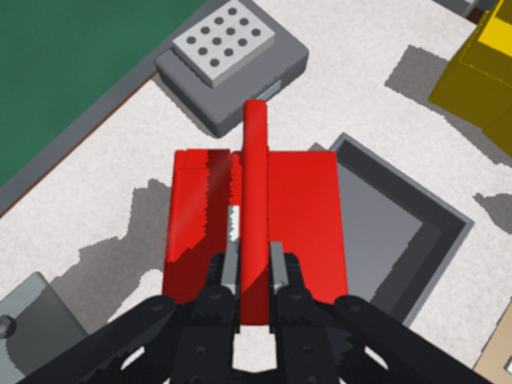

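The grey crate spans x 467 to 667 with its far wall at y=−447, so its centre is about (567,−347), which matches. Continuing over it.

Call:
drive_tool(
  moves=[
    [[0,0.004,0.0085,0.003,-0.018,0,0.024],[0,0.006,0.0155,0.0055,-0.032,0,0.043],[0,0.006,0.0155,0.0055,-0.032,0,0.043],[0,0.006,0.0155,0.0055,-0.032,0,0.043],[0,0.006,0.0155,0.0055,-0.032,0,0.043],[0,0.006,0.0155,0.0055,-0.032,0,0.043],[0,0.006,0.0155,0.0055,-0.032,0,0.043],[0,0.004,0.01,0.004,-0.02,0,0.025],[0,0,0,0,0,0,0]],
  ],
)

```text
clock: 26.15
position: [560.0, -326.4, 302.7]
ee_rot: [0.756, -0.574, 0.251, 0.189]
contact_force: [-0.7, 0.9, -3.8]
gripper_width: 11.1
```

```bash
python3 - <<'E'
from h import *
where((21.5,18));T=tcpat(G,322,-75,36.5);plan(T,N=2)
plan(tcpat(G,210,-75,36.5),N=6)
E
```

```text
H in stand -65.56008645591211 -396.05223448361437 320.7355880289605 F [-0.7162  0.8809 -3.7835] lean 36.63891871042074 yaw -74.11535471208165 J [-0.0965  0.2142 -0.4634  0.8496 -0.8327 -0.2041] t 26.15
rel shift m [ 0.0007 -0.0005 -0.001 ] rotvec [-0.0092 -0.0024  0.0068] deg 0.6711304034508794
N 2 row [ 0.0004 -0.0003 -0.0005] [-0.0046 -0.0012  0.0034]
rel shift m [-0.0661 -0.0001  0.0888] rotvec [-0.0092 -0.0024  0.0068] deg 0.6711304034508794
N 6 row [-0.011  -0.      0.0148] [-0.0015 -0.0004  0.0011]
```

Call:
drive_tool(
  moves=[
    [[0,-0.007,0,0.0095,-0.001,0,0.001],[0,-0.011,0,0.0148,-0.001,0,0.001],[0,-0.011,0,0.0148,-0.001,0,0.001],[0,-0.011,0,0.0148,-0.001,0,0.001],[0,-0.011,0,0.0148,-0.001,0,0.001],[0,-0.009,0,0.012,-0.001,0,0.001],[0,-0.005,0,0.007,0,0,0],[0,0,0,0,0,0,0]],
  ],
)

```text
clock: 26.95
position: [565.9, -324.0, 192.6]
ee_rot: [0.755, -0.575, 0.255, 0.185]
contact_force: [-0.2, -1.2, -3.5]
gripper_width: 11.4
```

```bash
python3 - <<'E'
from h import *
where((21.5,18));plan(tcpat(G,182,-75,36.5),N=2)
im,P,T,cc,n_,A,B=handle('w22');shot('side','s22')
s=cv2.imread('pics/s22.png');cv2.imwrite('pics/s22c.png',cv2.resize(s[180:350,220:400],(600,567),interpolation=cv2.INTER_CUBIC))
E
```

```text
H in stand -59.6986419225824 -392.87093524134804 210.57725174342661 F [-0.1895 -1.1642 -3.4808] lean 36.73108090520886 yaw -73.32904917501122 J [-0.1725  0.3151 -0.6595  1.1666 -0.621  -0.5501] t 26.95
rel shift m [-0.0165  0.0062  0.0232] rotvec [-0.0174 -0.0038  0.0024] deg 1.0320543475328054
N 2 row [-0.0082  0.003   0.0116] [-0.0087 -0.0019  0.0012]
normal [-0.0377 -0.0545  0.9978] lid z 161.52509385130622 lidrect ((570.0286254882812, -344.76593017578125), (101.65442657470703, 104.07351684570312), 15.281482696533203) 
bar ((566.00244140625, -346.81640625), (38.5318489074707, 101.29551696777344), 5.677184104919434) 215.1758136071664
```

View pics/s22c.png

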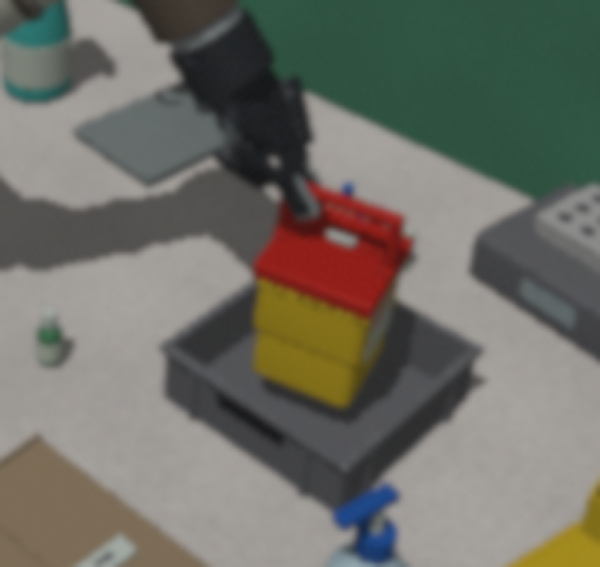

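The pot is over the crate floor, upright to about 1 to 2°. I'll level it (target lean 37.9°, as when it hung) and lower gently.

```bash
python3 - <<'E'
from h import *
plan(tcpat(G,186,-74,37.9),N=3)
E
```

```text
rel shift m [-0.0154  0.0073  0.0212] rotvec [-0.0086  0.0191 -0.0135] deg 1.4253203451362173
N 3 row [-0.0052  0.0024  0.007 ] [-0.0029  0.0064 -0.0045]
```

Call:
drive_tool(
  moves=[
    [[0,-0.005,0.002,0.007,-0.003,0.008,-0.004],[0,-0.005,0.002,0.007,-0.003,0.008,-0.004],[0,-0.004,0.002,0.0055,-0.002,0.006,-0.004],[0,0,0,0,0,0,0]],
  ],
)

```text
clock: 27.45
position: [565.6, -325.4, 175.0]
ee_rot: [0.754, -0.568, 0.266, 0.193]
contact_force: [-0.1, -1.1, -2.7]
gripper_width: 11.1
```

```bash
python3 - <<'E'
from h import *
where((21.5,18));plan(tcpat(G,180,-74,37.9),N=2)
im,P,T,cc,n_,A,B=handle('w23')
E
```

```text
H in stand -59.68077792424245 -394.22634236938814 192.9854161254909 F [-0.072  -1.0918 -2.745 ] lean 38.361942472289435 yaw -73.01293603525316 J [-0.2102  0.3332 -0.7089  1.3262 -0.5936 -0.6794] t 27.45
rel shift m [-0.0085  0.0057  0.0097] rotvec [-0.0107 -0.008  -0.0035] deg 0.7901348603435061
N 2 row [-0.0043  0.0028  0.0049] [-0.0054 -0.004  -0.0017]
normal [-0.0435 -0.0269  0.9987] lid z 144.7290901434198 lidrect ((570.1390380859375, -346.96197509765625), (101.6534194946289, 104.0792007446289), 15.723470687866211) 
bar ((571.9300537109375, -347.0549011230469), (38.32802200317383, 102.40680694580078), 16.932592391967773) 198.05551664544174
```

Call:
drive_tool(
  moves=[
    [[0,-0.0025,0,0.003,0,-0.003,0],[0,-0.0025,0,0.003,0,-0.003,0],[0,-0.0012,0,0.0016,0,0,0],[0,0,0,0,0,0,0]],
  ],
)

```text
clock: 27.9
position: [568.6, -324.9, 168.3]
ee_rot: [0.755, -0.569, 0.266, 0.189]
contact_force: [0.1, 1.5, -3.5]
gripper_width: 11.1
```

Call:
drive_tool(
  moves=[
    [[0,-0.0014,0,0.0016,0,0,0],[0,-0.0014,0,0.0016,0,0,0],[0,0,0,0,0,0,0]],
  ],
)

```text
clock: 28.2
position: [568.8, -324.6, 163.8]
ee_rot: [0.755, -0.569, 0.266, 0.189]
contact_force: [-0.3, 0.3, -3.5]
gripper_width: 11.0
```

```bash
python3 - <<'E'
from h import *
where((21.5,18))
im,P,T,cc,n_,A,B=handle('w24')
E
```

```text
H in stand -56.378941491002735 -392.9379514621381 181.84710407932343 F [-0.319   0.349  -3.4712] lean 38.16036354955728 yaw -72.4110136780918 J [-0.2251  0.3481 -0.7189  1.3759 -0.5737 -0.7255] t 28.2
normal [-0.0498 -0.0327  0.9982] lid z 133.43543571915458 lidrect ((573.7250366210938, -346.18511962890625), (101.57586669921875, 104.57884979248047), 16.0098876953125) 
bar ((575.7977294921875, -346.0911865234375), (38.24702835083008, 102.44513702392578), 18.263256072998047) 186.8376022752688
```

Call:
drive_tool(
  moves=[
    [[0,-0.0012,0,0.0014,0,0,0],[0,0,0,0,0,0,0]],
  ],
)

```text
clock: 28.45
position: [569.0, -324.5, 162.1]
ee_rot: [0.755, -0.569, 0.267, 0.189]
contact_force: [0.1, -0.0, -2.4]
gripper_width: 11.1
```

Call:
drive_tool(
  moves=[
    [[0,-0.0012,0,0.0014,0,0,0],[0,0,0,0,0,0,0]],
  ],
)

```text
clock: 28.65
position: [570.3, -324.4, 161.8]
ee_rot: [0.754, -0.568, 0.268, 0.189]
contact_force: [-0.9, 0.2, -3.1]
gripper_width: 11.1
```

Call:
drive_tool(
  moves=[
    [[0,-0.0012,0,0.0016,0,0,0],[0,-0.001,0,0.0012,0,0,0],[0,0,0,0,0,0,0]],
  ],
)

```text
clock: 28.95
position: [572.0, -324.5, 161.7]
ee_rot: [0.754, -0.568, 0.271, 0.189]
contact_force: [0.4, -0.6, -4.0]
gripper_width: 10.9
```

```bash
python3 - <<'E'
from h import *
where((21.5,18))
im,P,T,cc,n_,A,B=handle('w25')
E
```

```text
H in stand -52.997801791081535 -392.3984145365547 179.67813958563562 F [ 0.3987 -0.6171 -4.0378] lean 38.61462115041287 yaw -71.83929439977724 J [-0.2341  0.353  -0.7233  1.4157 -0.5682 -0.7585] t 28.95
normal [-0.0584 -0.0264  0.9979] lid z 131.48977295142518 lidrect ((577.1817016601562, -346.00360107421875), (101.49957275390625, 104.03175354003906), 16.14552116394043) 
bar ((578.015625, -346.18670654296875), (38.494361877441406, 102.34037017822266), 16.818016052246094) 184.82664679054704
```

Call:
drive_tool(
  moves=[
    [[0,-0.0025,0.003,0.003,0,0,0],[0,0,0,0,0,0,0]],
  ],
)

```text
clock: 29.2
position: [573.3, -324.6, 161.9]
ee_rot: [0.754, -0.566, 0.276, 0.187]
contact_force: [-0.5, 0.7, -3.1]
gripper_width: 11.0
```

Call:
drive_tool(
  moves=[
    [[0,-0.002,0.002,0.003,0,0,0],[0,0,0,0,0,0,0]],
  ],
)

```text
clock: 29.4
position: [574.8, -325.3, 161.8]
ee_rot: [0.753, -0.565, 0.28, 0.186]
contact_force: [0.0, 0.7, -3.4]
gripper_width: 11.1
```

```bash
python3 - <<'E'
from h import *
where((21.5,18));print(arm.read_state()['wrist_torque'],arm.read_state()['joint_efforts'])
im,P,T,cc,n_,A,B=handle('w26');shot('side','s26')
s=cv2.imread('pics/s26.png');cv2.imwrite('pics/s26c.png',cv2.resize(s[180:350,220:400],(600,567),interpolation=cv2.INTER_CUBIC))
E
```

```text
H in stand -49.75272310823795 -392.65945322446936 179.84170769861882 F [ 0.0231  0.7408 -3.4252] lean 39.231169977178986 yaw -70.51171883448679 J [-0.2527  0.352  -0.7321  1.4758 -0.555  -0.8003] t 29.4
[ 1.8997  0.8555 -0.0669] [  0.2912 -35.1283  16.218    1.2805  -1.2234  -0.0874]
normal [-0.0665 -0.022   0.9975] lid z 131.78925630215375 lidrect ((580.2760620117188, -347.09735107421875), (101.39718627929688, 104.18037414550781), 16.57373046875) 
bar ((585.2946166992188, -344.21417236328125), (38.509342193603516, 101.57120513916016), 26.67160415649414) 185.04285716563115
```

View pics/s26c.png

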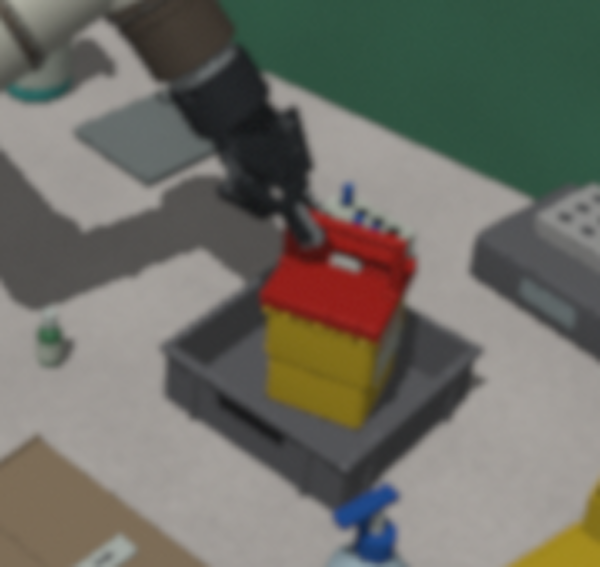

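View pics/w26.png

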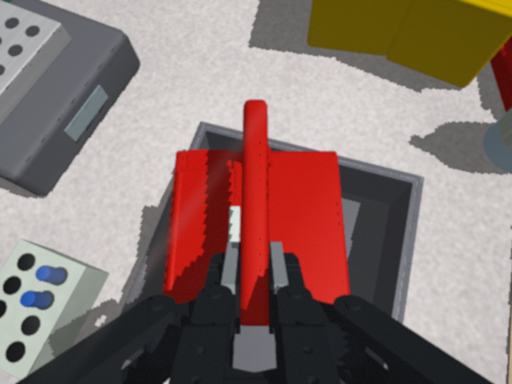

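Downward commands aren't taking effect, though the hand still bears the full weight. Checking whether a link is blocked.

```bash
python3 - <<'E'
from feas import *
q=q0;p,s4,s6,C=M[:4];a1,b,d1,e,L2,F,G_,D,w,f=p
r1=rot('z',q[0]);r2=r1@rot('y',q[1]);r3=r2@rot('y',-q[2]);r4=r3@rot('x',s4*q[3]);r5=r4@rot('y',-q[4])
A=r1@[a1,b,d1];E=A+r2@[e,0,L2];Wf=E+r3@[F,0,G_];Wc=Wf+r4@[0,f,0];print('shoulder',A,'elbow',E,'forearm end',Wf,'wrist',Wc,'tcp',Wc+r5@[D,0,w])
for th,yd in((37.9,-74),(37.9,-80),(37.9,-70)):
    qq,er=ik(M,tcpat(np.array([570,-347,0]),176,yd,th),q0);print(yd,qq,er)
print(q0)
E
```

```text
shoulder [ -0.3871   0.035  160.5492] elbow [188.793  -48.8132 690.5116] forearm end [379.7417 -98.1181 317.8095] wrist [ 512.0456 -148.0713  392.207 ] tcp [ 574.6438 -325.6146  161.677 ]
-74 [-0.2234  0.3554 -0.7212  1.3627 -0.5826 -0.7145] 1.1368683772161603e-15
-80 [-0.1658  0.3837 -0.6666  1.2161 -0.6656 -0.7087] 1.0800249583553523e-14
-70 [-0.2713  0.338  -0.7523  1.4751 -0.526  -0.7243] 9.792571572729352e-15
[-0.2527  0.3524 -0.7317  1.475  -0.5557 -0.7998]
```

View pics/s26.png

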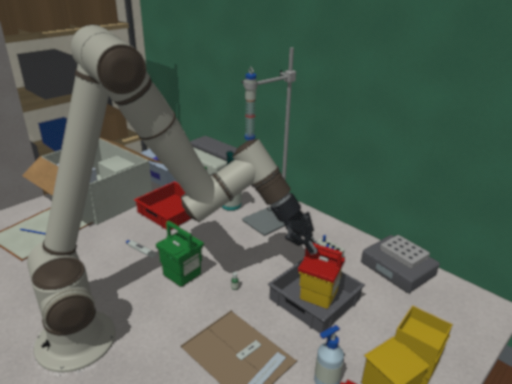

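```bash
python3 - <<'E'
from h import *
im,d,P,c=shot('top','t27');s=arm.read_state();print(s['joint_vel'],s['joint_efforts'],s['contact_force'],s['position'])
E
```

```text
[ 0.0016  0.0001  0.0007 -0.0009 -0.0013  0.001 ] [ -0.5629 -31.9389  13.2161   0.4472  -0.9609  -0.0348] [0.864  0.6144 1.675 ] [ 574.7111 -325.6541  161.7924]
```

View pics/t27.png

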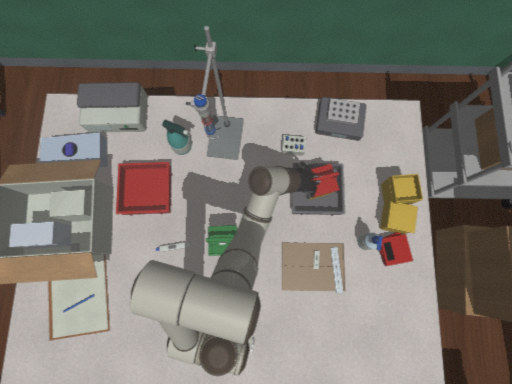

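At rest the reading is +1.7 N upward, so the pot was already on the crate floor; each row's re-targeting had relieved the contact. The top view shows it inside the grey crate at (323,180). Releasing slowly.

Call:
drive_tool(
  moves=[
    [[0.14,0,0,0,0,0,0],[0.18,0,0,0,0,0,0],[0.25,0,0,0,0,0,0],[0.4,0,0,0,0,0,0],[0.6,0,0,0,0,0,0],[0.8,0,0,0,0,0,0],[1,0,0,0,0,0,0],[1,0,0,0,0,0,0],[1,0,0,0,0,0,0]],
  ],
)

```text
clock: 30.45
position: [572.7, -326.8, 159.8]
ee_rot: [0.753, -0.567, 0.277, 0.188]
contact_force: [-0.3, 0.7, -0.2]
gripper_width: 85.4
```

```bash
python3 - <<'E'
from h import *
im,P,T,cc,n_,A,B=handle('w28');print(arm.read_state()['gripper_width'])
E
```

```text
normal [-0.0505 -0.0129  0.9986] lid z 130.61601183224494 lidrect ((583.111328125, -347.00238037109375), (101.60355377197266, 104.1875991821289), 16.959333419799805) 
bar ((584.2009887695312, -346.64605712890625), (11.996726036071777, 102.50328063964844), 17.000883102416992) 184.0665562614726
85.45422991243683
```

View pics/w28.png

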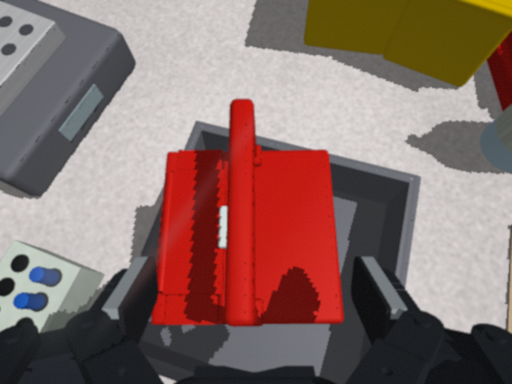

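Released and standing: bar top at 184 mm = floor 4 + 180, flap tab flat, centre (583,−347), 16 mm from the crate centre. Withdrawing.

Call:
drive_tool(
  moves=[
    [[1,0,0.004,-0.01,0,0,0],[1,0,0.002,-0.02,0,0,0],[1,0,0,-0.03,0,0,0],[1,0,0,-0.03,0,0,0],[1,0,0,-0.03,0,0,0],[1,0.01,0,-0.02,0,0,0],[1,0,0,0,0,0,0],[1,0,0,0,0,0,0],[1,0,0,0,0,0,0]],
  ],
)

```text
clock: 31.4
position: [537.9, -250.1, 276.3]
ee_rot: [0.753, -0.567, 0.275, 0.188]
contact_force: [-0.5, 0.2, -0.1]
gripper_width: 85.2
```

```bash
python3 - <<'E'
from h import *
s=arm.read_state();print(s['position'],s['contact_force'],s['clock'])
im,d,P,c=shot('wrist','w29');shot('side','s29');shot('top','t29')
hsv=cv2.cvtColor(im,cv2.COLOR_RGB2HSV);H,S,V=[hsv[...,i].astype(int) for i in range(3)]
red=((H<8)|(H>172))&(S>120)&(V>40)&(np.hypot(P[...,0]-583,P[...,1]+347)<90)
z=P[...,2]
for lo,hi,n in((180,195,'bar'),(122,137,'lid')):
    m=red&(z>lo)&(z<hi);print(n,m.sum(),cv2.minAreaRect(P[m][:,:2].astype(np.float32)),np.median(z[m]))
y=np.radians(-73);x=np.array([np.cos(y),np.sin(y),0]);yy=np.array([-x[1],x[0],0]);q=P-[583,-347,0]
for y0 in range(-45,50,10):
    m=red&(abs(q@yy-y0)<3)&(abs(q@x)<35)&(z<150);print(y0,np.round(np.percentile(z[m],[5,50,95]),1) if m.any() else '',end=' ')
s=cv2.imread('pics/s29.png');cv2.imwrite('pics/s29c.png',cv2.resize(s[60:350,170:400],(476,600),interpolation=cv2.INTER_CUBIC))
E
```

```text
[ 537.9303 -250.0508  276.3175] [-0.5499  0.2205 -0.1091] 31.4
bar 1533 ((583.9308471679688, -346.1584167480469), (12.09489631652832, 102.44778442382812), 17.00762176513672) 184.11237737333866
lid 8592 ((584.4268188476562, -346.6526794433594), (104.29830169677734, 105.63153076171875), 16.512149810791016) 129.77553785319597
-45 [128.2 129.4 130.6] -35 [128.3 129.4 130.5] -25 [128.4 129.4 130.5] -15 [128.3 129.4 130.6] -5 [128.4 129.5 130.5] 5  15 [128.6 132.8 134.1] 25 [132.  133.3 134.3] 35 [132.  133.1 134.2] 45 [131.9 133.1 134.4]
```

View pics/s29c.png

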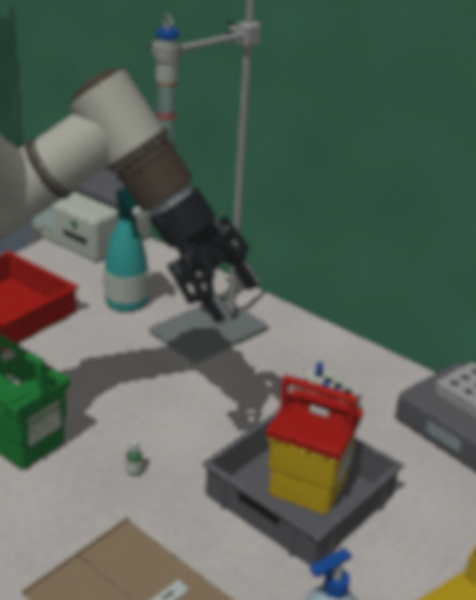

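View pics/w29.png

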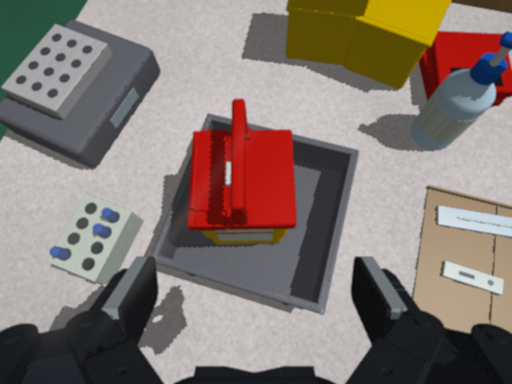

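The pot stands level in the grey crate: lid 129.4 mm across its width, flap flat at 133.1 mm. The gripper is clear and bystanders are in place. Handing in.

```bash
python3 -c "
from bench import arm
print(arm.job_done())"
```

```text
the job is handed in; nothing more can be done
None
```

I shut the pot's flap, hung the pot on the scale, read it at about 340 to 370 g, and stood it in the grey crate. I handed the job in at about 31.5 s of the 72 s. The hand-in gives no verdict, so what follows rests on my own checks.

- **Weighing:** The pot hung free on the hook for about 4 s. The pointer came to rest above the red tape, with a stretch of 33 to 34 mm. The force in the hand while carrying it (about 3.4 to 3.7 N, noisy) agreed, so the grey crate was clear.
- **Final state:** The pot stands level on the grey crate's floor, about 17 mm from its centre. Its lid measures 129.4 mm across and the flap lies flat at 133.1 mm. The gripper is open and clear, with the wrist force near zero. The bystanders in view show no sign of having moved; I did not measure them.
- **Checks that disagreed:** While setting the pot down, the force readings at the end of each move still showed it as hanging. A later reading at rest (+1.7 N) showed it was already standing, so I pressed it down a few times more than needed, only a few newtons. Some lid-tilt readings of 2 to 4° were probably skewed by the raised flap, since the final height check shows the lid level.

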